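Pack and close the stacking key box on the foyer console

ROBOT

A 7-joint arm with a two-finger parallel gripper is mounted at the origin on the work surface. World frame = base frame: x ahead of the robot, y to its left, z up, the work surface at z = 0. Lengths are in mm, angles in rad, forces in N, time in s.
With the tool pointing down it reaches from about 400 to 875 mm from the base axis. Payload 4.4 kg.
Tool frame: the origin (TCP) lies at the very end of the fingers, on their centre line; the grasp point (between the pads) lies 19 mm behind it; z points along the fingers, x is the direction in which the jaws open and shut, and the axes are right-handed (so a half turn about z gives the same grasp; the last joint's range is limited). The gripper opens to 85 mm and grips with 20 to 120 N. Pads are 22 mm wide; open, the fingers measure 114 mm over their backs; the gripper's body (76 mm by 85 mm) begins 54 mm behind the grasp point. The pads swing forward as they close: fully open they stand 13 mm farther back than shut.
Start: joints at [-1.408, 0.628, 0.038, 1.517, -0.027, 0.996, -0.02], TCP at [147.399, 633.081, 196.413] pointing down, gripper open.
Joint ranges: [-3.06, 3.06], [-0.37, 2.12], [-1.25, 1.32], [0.18, 2.47], [-1.1, 4.24], [0.23, 1.98], [-2.94, 2.94]. Speed limits (rad/s): [2.57, 2.57, 3.14, 3.14, 3.14, 3.14, 3.14].

INTERFACE

Orientations are given as [roll, pitch, yaw] about the fixed x, y, z axes, in that order (R = Rz(yaw) Ry(pitch) Rx(roll)).
In Python, from cell import * gives the robot as it stands. The module is installed in compiled form; this text tells all that it offers.
- The arm moves only by the tool play_rows, never from a script. Its argument "targets" is a list of rows, each an object with "slide": the shift along the tool's x, y, z in mm, a list of three; "turn": the turn, a rotation vector about the tool's x, y, z in degrees, a list of three; "hand": the finger opening in mm, from 0 to 85.4. A call has 1 to 5 rows; each row shifts and turns the commanded pose from where the row before left it, along the tool's axes as they then stand; what a row does not reach is not made up. A row lasts 1/8 s, in which the tool goes at most 62.5 mm and 10.7 degrees, less where a joint would pass 70% of its speed; a pose out of reach is approached as far as the arm can. A call is refused whole if a number of a shift passes 62.5 or a number of a turn 10.7, either way. A call with a gripper value outside its range is refused whole. The fingers move at their own pace and stop on an object; the grip force is fixed at half the most. Time passes only in rows, so rows that do not move let the fingers close. It gives the time, the measured TCP pose, the force and the opening at its end, in the units of the state.
- read_state(): the state, without advancing time (a new reading comes with each control period).
- get_image(name): name is "scene" or "top" or "wrist"; returns (picture, depth): 420x560x3 uint8, blue, green, red; 420x560 float32, mm along the optical axis (not along the pixel's ray), 0 where there is no reading.
- calibration(name): a dict with "K" (3x3 intrinsics, pixels), "R" (3x3) and "t" (3): a world point X has camera coordinates R X + t. Camera axes: x right, y down, z forward; pixel columns grow to the right and rows downward; lengths in mm; the calibration is good to about 2 mm. A picture is of the moment at which its call begins: read the wrist's pose just before it. calibration takes no time and is no camera call; for the wrist camera it gives the pose at the moment of the call.
- finish_job(): hands the job in, once; it reports no verdict.
The state is a dict: "clock": time; "qpos": joint angles; "qd": joint speeds; "tau": joint torques, N m; "eef_pos": TCP position; "tool_rot": TCP orientation; "force": force on the tool from outside, world axes, zero at the start; "torque": the same for the moment, N m; "width": finger opening in mm.
Only numpy, scipy, OpenCV 4.12 (cv2) and the standard library are available. Lean on these libraries where they do the work, as an engineer would, in place of code of your own. Each camera call takes 0.05 s, during which the arm holds its last target.

TASK

Pack the dark wooden stacking box on the console in this order, setting things down rather than dropping them: lay the orange parcel fob in the bottom of the open box base; fit the empty divided tray onto the base so that it seats square; lay the car key from the slate coaster flat in either compartment of that tray; fit the lid onto the tray so that it closes fully. Leave the thermometer dial and the white trinket box standing where they are.

Things in the scene. Friction and masses are not known exactly. Their poses are not given: they have to be found in the camera images.
- box: Base of the stacking box, fixed to the console: plain open dark wooden box, outside 196 (its x) x 132 (its y) x 56 mm high, walls and floor 8 mm thick: the well is 180 x 116 mm, 48 mm deep, grey-lined, without divider. Origin: centre of its underside; z up. The tray seats on its rim.
- tray_mid (a point): Tray, under 0.45 kg, 196 (x) x 132 (y) x 38 mm; point: its centre. Lowest 8 mm: tapered frame that drops into the base with 4 mm play a side. Floor 5 mm below the point, walls 6 mm thick. Divider along y (two 87 x 120 mm compartments), its middle a paler grip 10 mm thick in x, 52 mm long, top 17 mm above the point: pinch across x. Seated: point 67 mm above the base's origin. Either way round.
- lid_mid (a point): Lid, loose, under 0.4 kg, 196 (x) x 132 (y) x 36 mm; point: its centre, 18 mm above its underside. Lowest 8 mm: tapered frame that drops inside the tray's walls with 4 mm play a side; then an 8 mm plate; on it a paler bar handle 14 mm wide (x), 60 mm long (y), 20 mm high, top 18 mm above the point: pinch across x. Closed: point 29 mm above the tray's point. Either way round.
- key_mid (a point): Car key, loose, under 90 g: black with three grey buttons, steel lug at +x, 60 (x) x 33 (y) x 15 mm; point: its centre. Lies flat on a fixed dark slate coaster 100 mm across, 8 mm thick. Pinch across y; in a compartment fingers have most room if it lies along the tray's x. Not the flat grey garage remote (58 x 40 x 11 mm, one white button) lying on the console.
- fob_mid (a point): Orange plastic parcel fob, loose, about 20 g: flat tag, rounded at -x and narrowing at +x to a tab with an eyelet, 44 (x) x 32 (y) x 10 mm; the point lies half-way up, 22 mm from either end; z up. Lies flat on the console. Pinch it across y.
- thermometer: Small stainless thermometer dial standing on a foot 40 x 52 mm, 70 mm high; origin at the centre of its underside. Bystander, to be left alone.
- trinket: Round white ceramic trinket box with a brass-rimmed flip lid, closed, 83 mm across, 57 mm high; origin at the centre of its underside. Bystander, to be left alone.
Things that resemble listed ones, but are neither listed nor needed, are in the scene too. What is shaped like the part that bears key_mid but blue is not meant.

How it is judged:
By the outcome, as a careful person would: the job done as asked, in the order asked, and still so for the second after the job is handed in, with the robot touching nothing.
It also fails if it takes over 131 s, if anything falls off the work surface, if the arm or the gripper's body presses on something with over 40 N, if the wrist force passes 120 N, or if a joint passes its speed limit or range.

## Working session

There is one attempt and no reset: what is moved stays moved. The work goes in short steps, Python scripts to look and compute and a tool call to move; the robot and the scene stay as the last step left them, time stands still between calls to the robot, and variables do not carry over. Pictures are saved under pics/ and viewed, and the job is handed in when it is done.

Besides the shell and the picture viewer there is one more tool, called after "Emit:" by a JSON object that holds its "method" and its "body", one argument or row to a line. play_rows: Moves the arm, as the interface text tells. Its arguments: {"type":"object","properties":{"targets":{"type":"array"}},"required":["targets"]}

```bash
mkdir -p pics; ls
cat > h.py <<'E'
from cell import *
import numpy as np, cv2
E
python3 - <<'E'
from h import *
s=read_state(); print(s)
for n in ("scene","top","wrist"):
    im,d=get_image(n); cv2.imwrite(f"pics/{n}0.png",im); np.save(f"pics/{n}0.npy",d)
    c=calibration(n); np.savez(f"pics/{n}0c.npz",**c); print(n,c)
E
```

```text
pics
{'clock': 0.0, 'qpos': array([-1.40779531,  0.62929094,  0.03844801,  1.51835186, -0.02702598,
        0.99628621, -0.02003924]), 'qd': array([-0.00105403, -0.0006165 , -0.00038258, -0.0009061 ,  0.00081453,
       -0.00041594,  0.00209586]), 'tau': array([ 1.92234529e-04, -5.63405836e+01,  1.22603294e+00, -1.93442094e+01,
        1.08843483e-02,  1.08884485e-02,  2.43237008e-05]), 'eef_pos': array([147.24161028, 632.4156444 , 195.53016453]), 'tool_rot': array([3.14159009e+00, 1.81852079e-03, 1.34193740e+00]), 'force': array([ 0.2313486 , -0.46737938, -0.20961701]), 'torque': array([ 3.29078902e-03, -3.02959707e-05,  3.60981674e-02]), 'width': 85.21576688248474}
scene {'K': array([[390.14335628,   0.        , 274.50982877],
       [  0.        , 390.14335628, 206.88471486],
       [  0.        ,   0.        ,   1.        ]]), 'R': array([[ 0.28511997,  0.95824475, -0.02176234],
       [ 0.55569183, -0.18375715, -0.81082668],
       [-0.7809694 ,  0.21908972, -0.58488161]]), 't': array([-149.45019912, -249.06806114, 1405.52629742])}
top {'K': array([[390.29326306,   0.        , 283.43008394],
       [  0.        , 390.29326306, 206.69210947],
       [  0.        ,   0.        ,   1.        ]]), 'R': array([[-0.02465504, -0.99956149,  0.01639963],
       [-0.98306763,  0.02126208, -0.18200536],
       [ 0.18157686, -0.0206093 , -0.98316077]]), 't': array([ -6.66445995, 489.16907697, 879.31499319])}
wrist {'K': array([[344.90723842,   0.        , 279.87881482],
       [  0.        , 344.90723842, 214.58688472],
       [  0.        ,   0.        ,   1.        ]]), 'R': array([[ 0.22593026,  0.97413897, -0.00296508],
       [ 0.93484242, -0.21595844,  0.28183612],
       [ 0.27390721, -0.06644719, -0.95945798]]), 't': array([-649.01255632,  -36.99369003,  380.22038816])}
```

View pics/scene0.png

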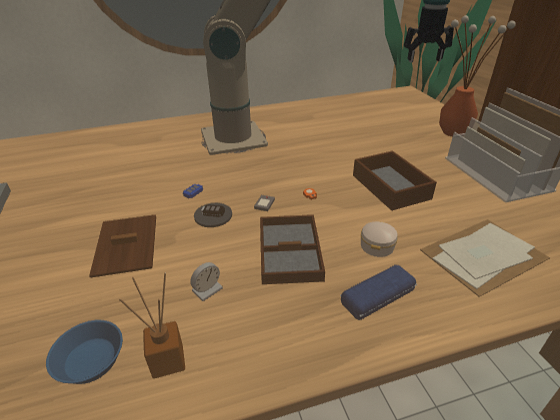

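View pics/top0.png

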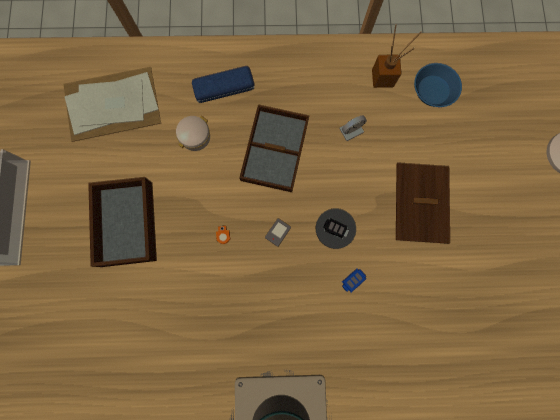

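View pics/wrist0.png

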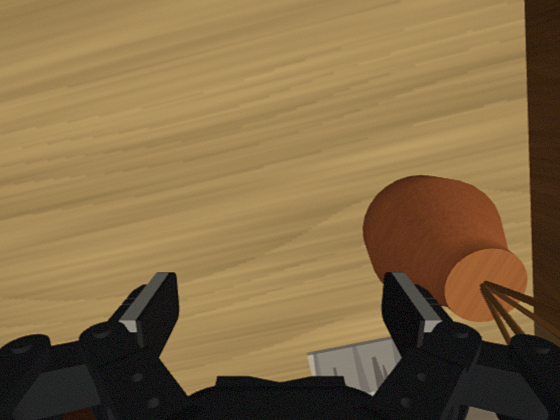

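Top view candidates: base (122,222), divided tray (275,148), lid with bar (424,203), orange fob (223,235), black key on coaster (337,228). Decoys are the grey remote (278,232) and the blue key (354,280). Now I'll measure these and enlarge a crop to confirm.

```bash
cat > h.py <<'E'
try:
    from cell import *
except Exception: pass
import numpy as np, cv2
def ray(c,uv,z):
    uv=np.atleast_2d(np.asarray(uv,float)); K,R,t=c["K"],c["R"],c["t"]
    d=np.c_[uv,np.ones(len(uv))]@np.linalg.inv(K).T@R   # R^T d
    C=-R.T@t; s=(z-C[2])/d[:,2]; return C+s[:,None]*d
def cont(mask):
    cs,_=cv2.findContours(mask.astype(np.uint8),cv2.RETR_EXTERNAL,cv2.CHAIN_APPROX_NONE)
    return sorted(cs,key=cv2.contourArea,reverse=True)
def rect(c,ct,z):
    P=ray(c,ct.reshape(-1,2),z)[:,:2].astype(np.float32)
    (x,y),(w,h),a=cv2.minAreaRect(P)
    if w<h: w,h=h,w; a+=90
    a=(a+90)%180-90
    return np.round([x,y,w,h,a],1)
def pts(c,d):
    v,u=np.mgrid[:420,:560]; p=np.stack([u,v,np.ones_like(u)],-1)@np.linalg.inv(c["K"]).T*d[...,None]
    return (p-c["t"])@c["R"]
E
python3 - <<'E'
from h import *
im=cv2.imread("pics/top0.png"); c=np.load("pics/top0c.npz"); d=np.load("pics/top0.npy")
P=pts(c,d); print("table z",np.median(P[300:340,100:400,2]))
hsv=cv2.cvtColor(im,cv2.COLOR_BGR2HSV)
def win(m,x0,y0,x1,y1):
    o=np.zeros_like(m); o[y0:y1,x0:x1]=m[y0:y1,x0:x1]; return o
H=P[...,2]
def hm(lo,hi,*w): return win((H>lo)&(H<hi),*w)
for n,lo,hi,z,w in (("box",48,62,56,(80,165,170,280)),("tray",30,44,38,(230,95,320,200)),("lid",9,24,16,(385,150,465,255)),("handle",28,42,36,(385,150,465,255)),("key",17,30,23,(312,205,360,250)),("coaster",4,12,8,(305,200,365,255)),("fob",6,14,10,(210,220,236,250)),("thermo",20,90,70,(335,105,375,145)),("trinket",45,62,57,(170,110,215,155))):
    m=hm(lo,hi,*w); cs=cont(m)
    print(n,int(m.sum()),rect(c,cs[0],z),"zmed",np.round(np.median(H[m]),1))
org=win((hsv[...,0]<14)&(hsv[...,1]>170)&(hsv[...,2]>120),205,215,240,250)
print("org",rect(c,cont(org)[0],8))
blk=win((hsv[...,2]<110),90-90,0,560,420)
for n,w,z in (("traydark",(230,95,320,200),38),("boxdark",(80,165,170,280),56),("liddark",(385,150,465,255),16)):
    m=win((hsv[...,2]<105),*w); print(n,rect(c,cont(m)[0],z))
cr=cv2.resize(im[195:300,195:375],None,fx=4.4,fy=4.4,interpolation=cv2.INTER_CUBIC); cv2.imwrite("pics/crop1.png",cr)
E
```

```text
table z -0.44416202027089713
box 1178 [463.5 363.8 196.4 134.6   5.1] zmed 54.9
tray 799 [ 6.420e+02  3.000e-01  1.977e+02  1.318e+02 -1.410e+01] zmed 36.7
lid 4001 [ 499.  -361.6  195.8  132.6   -5.1] zmed 15.3
handle 148 [ 498.6 -360.2   58.2   15.1   85.3] zmed 34.8
key 309 [ 438.2 -143.6   59.7   32.9   61.8] zmed 22.2
coaster 937 [ 440.5 -144.9   98.7   95.8   -2.3] zmed 7.4
fob 200 [4.312e+02 1.304e+02 4.370e+01 3.140e+01 4.000e-01] zmed 9.4
thermo 248 [ 683.1 -191.6   65.7   25.5  -63.6] zmed 57.4
trinket 727 [678.7 199.6  75.1  73.9  89. ] zmed 51.9
org [4.305e+02 1.307e+02 4.180e+01 3.140e+01 4.000e-01]
traydark [639.4   1.  203.2 133.7 -14.1]
boxdark [461.6 356.4 200.8 149.6   5.2]
liddark [ 498.7 -361.6  197.   134.3   -5.2]
```

View pics/crop1.png

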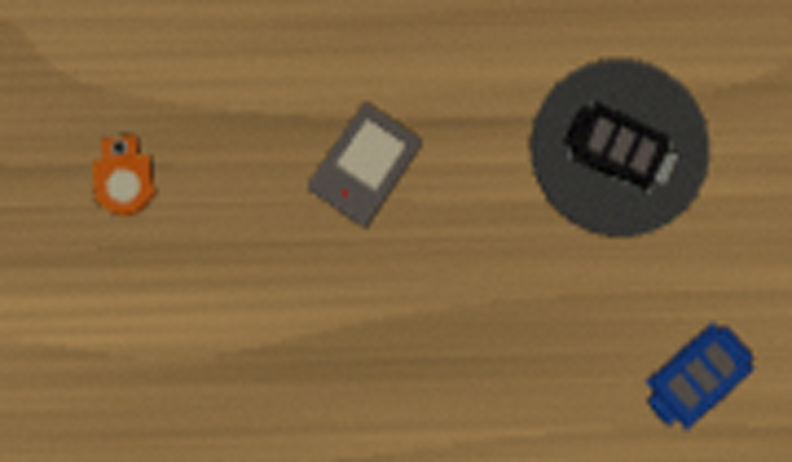

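The black key on the coaster is confirmed by its grey buttons and steel lug. The grey remote and the blue key are decoys. Sizes match the spec for every part. Next I'll write a planner helper and move above the fob.

```bash
cat >> h.py <<'E'
import sys
def plan(tx,ty,tz,yaw,n,hand=None):
    from scipy.spatial.transform import Rotation as Ro
    s=read_state(); p=s["eef_pos"].copy(); r=s["tool_rot"]
    R=Ro.from_euler("xyz",r)
    T=Ro.from_euler("xyz",[np.pi,0,np.radians(yaw)])
    rv=(R.inv()*T).as_rotvec(degrees=True)/n
    rv=np.round(rv,1); tgt=np.array([tx,ty,tz],float)
    print("t",round(s["clock"],2),"pos",np.round(p,1),"yaw",round(np.degrees(r[2]),1),"tilt",np.round(np.degrees([r[0],r[1]]),1),"w",round(s["width"],1),"F",np.round(s["force"],1),"q7",round(s["qpos"][6],2))
    for i in range(n):
        d=R.inv().apply((tgt-p)/(n-i)); d=np.round(d,0 if i<n-1 else 1)
        p=p+R.apply(d); R=R*Ro.from_rotvec(rv,degrees=True)
        print(d.tolist(),rv.tolist())
if __name__=="__main__":
    a=[float(x) for x in sys.argv[1:]]; plan(*a[:4],int(a[4]))
E
python3 h.py 431 130 150 90.4 10
```

```text
t 0.15 pos [147.3 632.6 195.7] yaw 76.9 tilt [-1.8e+02  1.0e-01] w 85.4 F [ 0.7  0.2 -0.3] q7 -0.02
[-43.0, 39.0, 5.0] [-0.0, 0.0, -1.4]
[-43.0, 38.0, 5.0] [-0.0, 0.0, -1.4]
[-44.0, 37.0, 5.0] [-0.0, 0.0, -1.4]
[-45.0, 36.0, 4.0] [-0.0, 0.0, -1.4]
[-46.0, 35.0, 5.0] [-0.0, 0.0, -1.4]
[-47.0, 33.0, 4.0] [-0.0, 0.0, -1.4]
[-48.0, 32.0, 5.0] [-0.0, 0.0, -1.4]
[-49.0, 31.0, 4.0] [-0.0, 0.0, -1.4]
[-49.0, 30.0, 5.0] [-0.0, 0.0, -1.4]
[-50.2, 29.5, 4.3] [-0.0, 0.0, -1.4]
```

Emit:
{"method": "play_rows", "body": {
  "targets": [
    {"slide":[-43,39,5],"turn":[0,0,-1.4],"hand":85},
    {"slide":[-43,38,5],"turn":[0,0,-1.4],"hand":85},
    {"slide":[-44,37,5],"turn":[0,0,-1.4],"hand":85},
    {"slide":[-45,36,4],"turn":[0,0,-1.4],"hand":85},
    {"slide":[-46,35,5],"turn":[0,0,-1.4],"hand":85}
  ]
}}

```text
clock: 0.78
eef_pos: [290.7, 380.7, 172.3]
tool_rot: [3.141, -0.0, 1.465]
force: [0.9, -0.5, -0.1]
width: 84.9
```

Emit:
{"method": "play_rows", "body": {
  "targets": [
    {"slide":[-47,33,4],"turn":[0,0,-1.4],"hand":85},
    {"slide":[-48,32,5],"turn":[0,0,-1.4],"hand":85},
    {"slide":[-49,31,4],"turn":[0,0,-1.4],"hand":85},
    {"slide":[-49,30,5],"turn":[0,0,-1.4],"hand":85},
    {"slide":[-50,29,4],"turn":[0,0,-1.4],"hand":85}
  ]
}}

```text
clock: 1.4
eef_pos: [431.5, 129.2, 150.3]
tool_rot: [3.141, -0.0, 1.587]
force: [0.6, 0.7, 0.6]
width: 85.0
```

```bash
python3 h.py 431 130 150 90.4 3
cat > look.py <<'E'
from h import *
n,name=sys.argv[1:3]
c=calibration(n); im,d=get_image(n)
cv2.imwrite(f"pics/{name}.png",im); np.save(f"pics/{name}.npy",d); np.savez(f"pics/{name}c.npz",**c)
E
python3 look.py wrist w1
```

```text
t 1.4 pos [431.5 129.2 150.3] yaw 91.0 tilt [180.  -0.] w 85.0 F [0.6 0.7 0.6] q7 1.22
[0.0, -0.0, 0.0] [0.0, -0.0, 0.2]
[0.0, -0.0, 0.0] [0.0, -0.0, 0.2]
[0.8, -0.5, 0.3] [0.0, -0.0, 0.2]
```

View pics/w1.png

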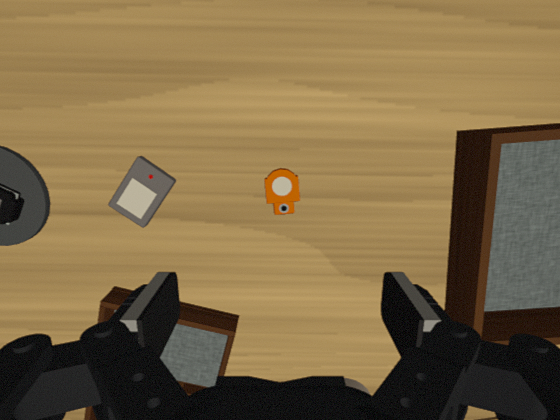

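The fob is at (282,190) in the wrist view, centred between the jaws. I'll cross-check its position.

```bash
python3 - <<'E'
from h import *
im=cv2.imread("pics/w1.png"); c=np.load("pics/w1c.npz"); d=np.load("pics/w1.npy")
P=pts(c,d); H=P[...,2]; m=(H>6)&(H<14); m[:160]=0; m[225:]=0; m[:,:255]=0; m[:,310:]=0
print(rect(c,cont(m)[0],10), np.median(H[m]), np.median(H[100:150,100:400]))
m=(H>48)&(H<62); m[:,:440]=0;m[340:]=0
p=P[m]; print("box rim pts", p[:,0].min(),p[:,0].max(),p[:,1].min(), np.median(p[:,2]))
E
python3 h.py 431 130 30 90.4 4
```

```text
[430.  130.9  43.3  31.9   6. ] 10.118049368316475 0.1285872343980097
box rim pts 366.45212552894407 558.3737391675062 290.00733421578167 55.36592684970567
t 1.45 pos [435.4 120.1 150. ] yaw 90.3 tilt [179.8   0.3] w 84.8 F [ 2.7 -6.2  0.3] q7 1.22
[3.0, -1.0, 30.0] [0.0, 0.1, -0.0]
[2.0, -1.0, 30.0] [0.0, 0.1, -0.0]
[3.0, -1.0, 30.0] [0.0, 0.1, -0.0]
[2.2, -1.7, 30.0] [0.0, 0.1, -0.0]
```

Emit:
{"method": "play_rows", "body": {
  "targets": [
    {"slide":[0,0,20],"turn":[0,0,0],"hand":60},
    {"slide":[0,0,20],"turn":[0,0,0],"hand":60},
    {"slide":[0,0,10],"turn":[0,0,0],"hand":60},
    {"slide":[0,0,0],"turn":[0,0,0],"hand":60},
    {"slide":[0,0,0],"turn":[0,0,0],"hand":60}
  ]
}}

```text
clock: 2.08
eef_pos: [431.1, 131.1, 100.9]
tool_rot: [3.141, -0.0, 1.587]
force: [-0.0, -0.0, 0.3]
width: 60.1
```

```bash
python3 h.py 430.5 130.5 3 90.4 4;python3 look.py wrist w2
python3 - <<'E'
from h import *
im=cv2.imread("pics/w2.png"); c=np.load("pics/w2c.npz"); d=np.load("pics/w2.npy")
P=pts(c,d); H=P[...,2]; hsv=cv2.cvtColor(im,cv2.COLOR_BGR2HSV)
m=(hsv[...,0]<14)&(hsv[...,1]>170)&(hsv[...,2]>120); 
print(rect(c,cont(m)[0],8), np.median(H[m]))
print(read_state()["eef_pos"])
E
```

```text
t 2.08 pos [431.1 131.1 100.9] yaw 90.9 tilt [180.  -0.] w 60.1 F [-0.  -0.   0.3] q7 1.21
[-0.0, -0.0, 24.0] [0.0, -0.0, 0.1]
[-0.0, -0.0, 25.0] [0.0, -0.0, 0.1]
[-0.0, -0.0, 24.0] [0.0, -0.0, 0.1]
[-0.6, -0.7, 24.9] [0.0, -0.0, 0.1]
[418.1   7.4   3.2   3.   41.6] 9.998032173613515
[431.15707209 131.08681381 100.97085703]
```

View pics/w2.png

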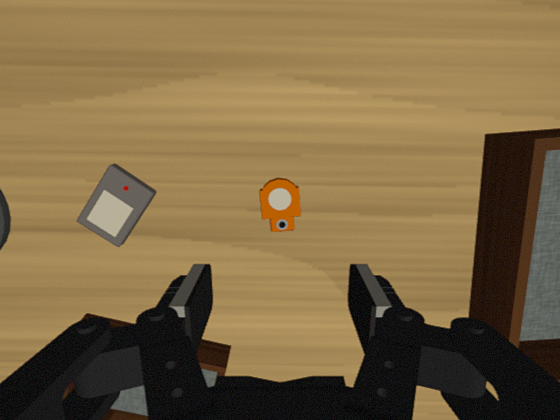

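Emit:
{"method": "play_rows", "body": {
  "targets": [
    {"slide":[0,0,30],"turn":[0,0,0],"hand":60},
    {"slide":[-0.5,-0.5,30],"turn":[0,0,0],"hand":60},
    {"slide":[0,0,22],"turn":[0,0,0],"hand":60},
    {"slide":[0,0,12],"turn":[0,0,0],"hand":60},
    {"slide":[0,0,5],"turn":[0,0,0],"hand":60}
  ]
}}

```text
clock: 2.75
eef_pos: [428.1, 129.7, 2.2]
tool_rot: [-3.136, 0.003, 1.587]
force: [-0.2, -0.9, -0.1]
width: 59.7
```

Emit:
{"method": "play_rows", "body": {
  "targets": [
    {"slide":[0,0,0],"turn":[0,0,0],"hand":60},
    {"slide":[0,0,0],"turn":[0,0,0],"hand":10},
    {"slide":[0,0,0],"turn":[0,0,0],"hand":10},
    {"slide":[0,0,0],"turn":[0,0,0],"hand":10},
    {"slide":[0,0,0],"turn":[0,0,0],"hand":10}
  ]
}}

```text
clock: 3.38
eef_pos: [428.3, 129.7, 2.6]
tool_rot: [-3.137, 0.002, 1.587]
force: [-0.1, -0.3, 0.6]
width: 10.3
```

```bash
python3 look.py wrist w3; python3 -c "
from h import *
print(np.round(read_state()['qpos'],3))"
```

```text
[-0.27   0.711 -0.127  2.207  0.344  0.247  0.886]
```

View pics/w3.png

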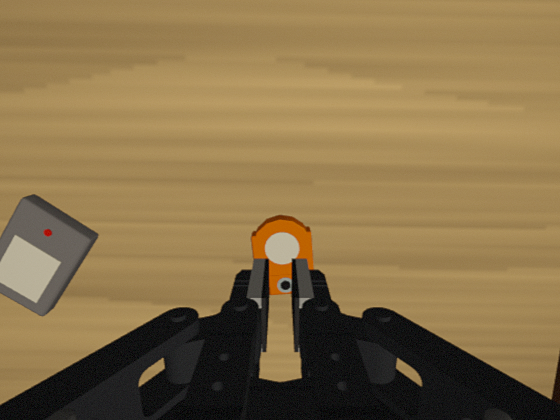

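```bash
python3 -c "
from h import *
c=np.load('pics/w3c.npz');s=read_state();print(np.round(s['eef_pos'],1),s['width'],s['force'])
for p in ([428.3,129.7,2.6],[428.3,129.7,10],[428.3,129.7,20],[430.5,130.5,10],[430.5,152.5,5],[452,130.5,10],[409,130.5,10]):
    q=c['K']@(c['R']@np.array(p)+c['t']);print(p,np.round(q[:2]/q[2],0))
im=cv2.imread('pics/w3.png');d=np.load('pics/w3.npy');P=pts(c,d)
for u,v in ((282,248),(285,278),(262,250),(303,270),(262,262),(302,262),(265,330),(282,225)): print(u,v,np.round(P[v,u],1))
hsv=cv2.cvtColor(im,cv2.COLOR_BGR2HSV)
m=(hsv[...,0]<14)&(hsv[...,1]>170)&(hsv[...,2]>120);m[:205]=0;m[300:]=0
p=P[m];print(p.min(0),p.max(0))
cv2.imwrite('pics/w3c.png',cv2.resize(im[200:350,200:370],None,fx=4,fy=4))
"
```

```text
[428.2 129.7   2.5] 9.542317839747199 [ 0.08426158 -0.49251208  0.18387064]
[428.3, 129.7, 2.6] [279. 249.]
[428.3, 129.7, 10] [279. 255.]
[428.3, 129.7, 20] [279. 262.]
[430.5, 130.5, 10] [281. 258.]
[430.5, 152.5, 5] [321. 255.]
[452, 130.5, 10] [280. 294.]
[409, 130.5, 10] [281. 220.]
282 248 [424.1 131.   11.1]
285 278 [442.1 133.    9.8]
262 250 [425.8 120.5  10.2]
303 270 [416.9 139.3  52.9]
262 262 [417.  122.3  45.5]
302 262 [416.7 139.3  45.6]
265 330 [429.8 125.   75.2]
282 225 [411.8 130.8   9.8]
[ 4.08636816e+02  7.32210025e+00 -2.89394204e-01] [451.67795282 148.14615888  45.18014513]
```

View pics/w3c.png

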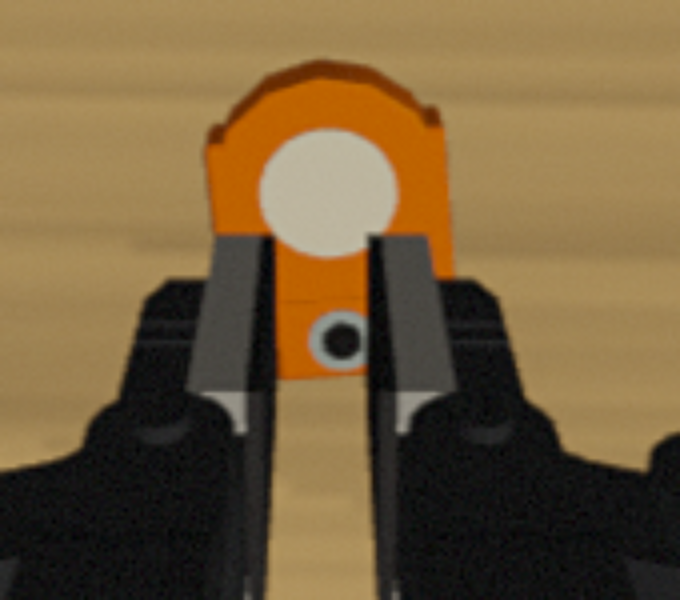

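```bash
python3 look.py scene s3; python3 look.py top t3; python3 -c "
from h import *
c=np.load('pics/w1c.npz');d=np.load('pics/w1.npy');P=pts(c,d)
for u,v in ((165,274),(400,276),(165,285),(405,300),(145,300)): print(u,v,np.round(P[v,u],1))
c=np.load('pics/s3c.npz');s=read_state();print(np.round(s['eef_pos'],1))
for p in ([428.3,129.7,2.6],[428.3,129.7,45]):
    q=c['K']@(c['R']@np.array(p)+c['t']);print(p,np.round(q[:2]/q[2],0))
im=cv2.imread('pics/s3.png')
cv2.imwrite('pics/s3c.png',cv2.resize(im[100:250,230:430],None,fx=4,fy=4,interpolation=cv2.INTER_CUBIC))
"
```

```text
165 274 [420.4  84.3 204.9]
400 276 [419.1 176.  206. ]
165 285 [421.4  86.6 212.1]
405 300 [418.5 171.2 225.1]
145 300 [421.1  83.4 223.5]
[428.2 129.6   2.5]
[428.3, 129.7, 2.6] [309. 194.]
[428.3, 129.7, 45] [309. 181.]
```

View pics/s3c.png

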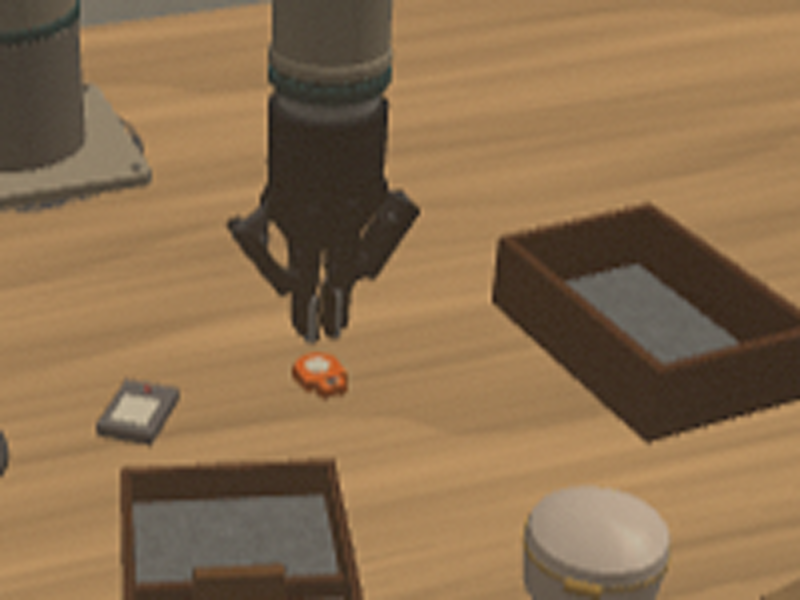

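The scene picture shows the fingertips about 40 mm above the fob, although the reported TCP is z=2.5. So the real finger ends sit behind the reported TCP. I'll quantify this before moving.

```bash
python3 -c "
from h import *
from scipy.spatial.transform import Rotation as Ro
for n,boxs,tcp in (('w3',((252,250,275,300),(290,250,312,300)),[428.2,129.7,2.5]),('w1',((120,268,180,330),(382,268,440,330)),[431.5,129.2,150.3]),('w2',((170,258,215,310),(345,258,390,310)),[431.1,131.1,100.9])):
    c=np.load(f'pics/{n}c.npz');d=np.load(f'pics/{n}.npy');P=pts(c,d)
    for x0,y0,x1,y1 in boxs:
        q=P[y0:y1,x0:x1].reshape(-1,3); q=q[(q[:,2]>tcp[2]+25)]
        k=q[q[:,2]<np.percentile(q[:,2],3)]
        print(n,'lowest',np.round(np.percentile(q[:,2],[0,1,3,10])-tcp[2],1),'at',np.round(k.mean(0)-tcp,1), 'y range',np.round([q[:,1].min()-tcp[1],q[:,1].max()-tcp[1]],1),'xmin',np.round(q[:,0].min()-tcp[0],1))
c=np.load('pics/s3c.npz');d=np.load('pics/s3.npy');P=pts(c,d)
for v in range(176,190): print(v,np.round(P[v,[304,306,308,310,312,314]],0)[:, [0,1,2]].tolist())
"
```

```text
w3 lowest [38.8 39.6 40.3 42.5] at [-10.1  -7.   39.8] y range [-11.5  -0.4] xmin -71.1
w3 lowest [38.8 39.5 40.4 42.7] at [-10.    7.3  39.7] y range [-0.4 13.7] xmin -71.1
w1 lowest [47.5 48.9 50.6 54.4] at [ -0.1 -42.4  49.3] y range [-56.7  -0.8] xmin -72.2
w1 lowest [48.2 49.5 51.4 54.8] at [-4.7 42.8 50. ] y range [-0.8 56.4] xmin -72.2
w2 lowest [39.1 41.  42.8 46.3] at [  0.4 -29.9  41.4] y range [-43.3  -0.7] xmin -72.3
w2 lowest [39.5 40.8 42.5 46.2] at [-1.1 30.2 41.3] y range [-0.7 43.6] xmin -72.3
176 [[433.0, 112.0, 67.0], [433.0, 117.0, 66.0], [437.0, 122.0, 67.0], [418.0, 135.0, 54.0], [431.0, 136.0, 61.0], [437.0, 139.0, 64.0]]
177 [[432.0, 112.0, 63.0], [433.0, 117.0, 63.0], [438.0, 121.0, 65.0], [418.0, 135.0, 51.0], [433.0, 135.0, 60.0], [436.0, 140.0, 60.0]]
178 [[434.0, 111.0, 62.0], [435.0, 117.0, 61.0], [435.0, 122.0, 60.0], [419.0, 135.0, 48.0], [431.0, 136.0, 55.0], [439.0, 138.0, 59.0]]
179 [[431.0, 113.0, 56.0], [435.0, 117.0, 57.0], [438.0, 121.0, 59.0], [421.0, 134.0, 46.0], [434.0, 135.0, 53.0], [439.0, 139.0, 56.0]]
180 [[434.0, 112.0, 55.0], [435.0, 1
[... 606 characters left out ...]
0, 156.0, 3.0], [382.0, 163.0, 0.0]]
185 [[379.0, 133.0, 1.0], [380.0, 139.0, 1.0], [384.0, 143.0, 2.0], [388.0, 148.0, 3.0], [386.0, 155.0, 1.0], [389.0, 160.0, 1.0]]
186 [[384.0, 131.0, 1.0], [387.0, 136.0, 2.0], [389.0, 142.0, 2.0], [387.0, 149.0, -1.0], [392.0, 153.0, 2.0], [394.0, 158.0, 2.0]]
187 [[390.0, 129.0, 2.0], [391.0, 135.0, 1.0], [390.0, 141.0, -0.0], [397.0, 145.0, 3.0], [400.0, 150.0, 3.0], [400.0, 156.0, 2.0]]
188 [[394.0, 127.0, 1.0], [409.0, 128.0, 10.0], [412.0, 133.0, 11.0], [415.0, 138.0, 12.0], [400.0, 150.0, 0.0], [403.0, 155.0, 1.0]]
189 [[399.0, 126.0, 1.0], [414.0, 126.0, 11.0], [418.0, 130.0, 12.0], [419.0, 136.0, 11.0], [419.0, 142.0, 10.0], [407.0, 153.0, 0.0]]
```

Two cameras agree: the finger ends lie about 39.5 mm behind the reported TCP when nearly shut, and the lateral centring is fine. I'll plan with tip z = TCP z + 39.5. Joint 6 is close to its limit at this short reach, so I'll tilt the tips 4° toward the base.

Emit:
{"method": "play_rows", "body": {
  "targets": [
    {"slide":[0,0,-10],"turn":[2,0,0],"hand":60},
    {"slide":[0,0,0],"turn":[2,0,0],"hand":60},
    {"slide":[0,0,0],"turn":[0,0,0],"hand":60},
    {"slide":[0,0,15],"turn":[0,0,0],"hand":60},
    {"slide":[0,0,0],"turn":[0,0,0],"hand":60}
  ]
}}

```text
clock: 4.15
eef_pos: [425.8, 129.2, -3.1]
tool_rot: [-3.064, 0.003, 1.587]
force: [-0.4, -0.0, -0.8]
width: 60.0
```

```bash
cat > tip.py <<'E'
from h import *
from scipy.spatial.transform import Rotation as Ro
s=read_state(); R=Ro.from_euler("xyz",s["tool_rot"]); 
print("tip",np.round(s["eef_pos"]-R.apply([0,0,39.5]),1),"rot",np.round(np.degrees(s["tool_rot"]),1),"w",round(s["width"],1),"F",np.round(s["force"],1),"q",np.round(s["qpos"],2),"t",round(s["clock"],2))
E
python3 tip.py
```

```text
tip [428.9 129.4  36.3] rot [-175.6    0.2   90.9] w 60.0 F [-0.4 -0.  -0.8] q [-0.2   0.74 -0.2   2.14  0.32  0.36  0.92] t 4.15
```

Emit:
{"method": "play_rows", "body": {
  "targets": [
    {"slide":[1,2,15],"turn":[0,0,0],"hand":60},
    {"slide":[0,2,12],"turn":[0,0,0],"hand":60},
    {"slide":[0,0,5],"turn":[0,0,0],"hand":60},
    {"slide":[0,0,2],"turn":[0,0,0],"hand":60},
    {"slide":[0,0,0],"turn":[0,0,0],"hand":60}
  ]
}}

```text
clock: 4.78
eef_pos: [428.5, 130.5, -36.7]
tool_rot: [-3.066, 0.002, 1.587]
force: [0.4, -0.6, 1.0]
width: 60.1
```

```bash
python3 tip.py
```

```text
tip [431.5 130.6   2.7] rot [-1.757e+02  1.000e-01  9.090e+01] w 60.1 F [ 0.4 -0.6  1. ] q [-0.23  0.81 -0.16  2.14  0.35  0.28  0.9 ] t 4.78
```

Emit:
{"method": "play_rows", "body": {
  "targets": [
    {"slide":[0,0,0],"turn":[0,0,0],"hand":20},
    {"slide":[0,0,0],"turn":[0,0,0],"hand":20},
    {"slide":[0,0,0],"turn":[0,0,0],"hand":20},
    {"slide":[0,0,0],"turn":[0,0,0],"hand":20}
  ]
}}

```text
clock: 5.28
eef_pos: [429.8, 131.0, -34.9]
tool_rot: [-3.07, 0.001, 1.587]
force: [-0.2, -0.3, 17.6]
width: 30.2
```

```bash
python3 look.py wrist w4;python3 -c "
from h import *
im=cv2.imread('pics/w4.png')
cv2.imwrite('pics/w4c.png',cv2.resize(im[180:350,180:390],None,fx=3.5,fy=3.5))"; python3 tip.py
```

```text
tip [432.7 131.    4.5] rot [-1.759e+02  1.000e-01  9.090e+01] w 30.9 F [-0.  -0.1 16.9] q [-0.23  0.81 -0.16  2.14  0.35  0.28  0.9 ] t 5.33
```

View pics/w4c.png

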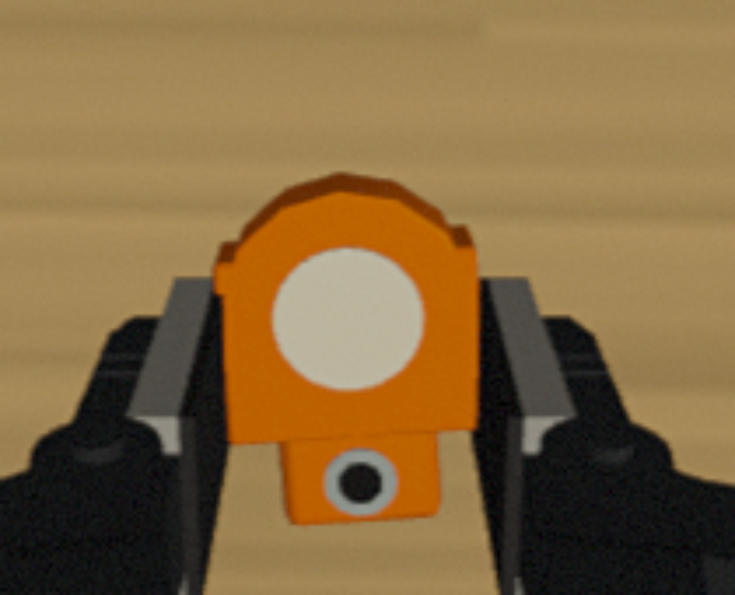

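The fob is held at w≈30.5. The 17 N upward force means the tips touched the table as they swung forward, so the offset at this width is about 35 mm. I'll lift.

Emit:
{"method": "play_rows", "body": {
  "targets": [
    {"slide":[0,0,-10],"turn":[0,0,0],"hand":20},
    {"slide":[0,0,-30],"turn":[-1,0,0],"hand":20},
    {"slide":[0,0,-40],"turn":[-1,0,0],"hand":20},
    {"slide":[0,0,-40],"turn":[-2,0,0],"hand":20},
    {"slide":[0,0,-15],"turn":[0,0,0],"hand":20}
  ]
}}

```text
clock: 5.95
eef_pos: [436.0, 131.1, 100.6]
tool_rot: [-3.14, 0.001, 1.587]
force: [0.6, 0.3, -1.0]
width: 30.4
```

Emit:
{"method": "play_rows", "body": {
  "targets": [
    {"slide":[0,0,0],"turn":[0,0,0],"hand":20},
    {"slide":[0,0,0],"turn":[0,0,0],"hand":20}
  ]
}}

```text
clock: 6.2
eef_pos: [435.2, 130.6, 97.6]
tool_rot: [-3.135, 0.002, 1.587]
force: [-0.3, 0.2, 0.1]
width: 30.7
```

```bash
python3 tip.py; python3 h.py 464 364 80 95 8
```

```text
tip [435.5 130.7 137.1] rot [-1.796e+02  1.000e-01  9.090e+01] w 30.7 F [-0.3  0.2  0.1] q [-0.16  0.53 -0.27  2.13  0.28  0.52  0.95] t 6.2
t 6.2 pos [435.2 130.6  97.6] yaw 90.9 tilt [-1.796e+02  1.000e-01] w 30.7 F [-0.3  0.2  0.1] q7 0.95
[29.0, 4.0, 2.0] [-0.0, 0.0, -0.5]
[29.0, 4.0, 2.0] [-0.0, 0.0, -0.5]
[29.0, 5.0, 2.0] [-0.0, 0.0, -0.5]
[29.0, 5.0, 2.0] [-0.0, 0.0, -0.5]
[29.0, 5.0, 2.0] [-0.0, 0.0, -0.5]
[29.0, 5.0, 2.0] [-0.0, 0.0, -0.5]
[29.0, 6.0, 2.0] [-0.0, 0.0, -0.5]
[28.8, 5.7, 3.0] [-0.0, 0.0, -0.5]
```

Emit:
{"method": "play_rows", "body": {
  "targets": [
    {"slide":[29,4,2],"turn":[0,0,-0.5],"hand":20},
    {"slide":[29,4,2],"turn":[0,0,-0.5],"hand":20},
    {"slide":[29,5,2],"turn":[0,0,-0.5],"hand":20},
    {"slide":[29,5,2],"turn":[0,0,-0.5],"hand":20},
    {"slide":[29,5,2],"turn":[0,0,-0.5],"hand":20}
  ]
}}

```text
clock: 6.82
eef_pos: [453.0, 277.0, 86.2]
tool_rot: [-3.134, 0.003, 1.631]
force: [-0.2, 0.8, -0.5]
width: 30.7
```

Emit:
{"method": "play_rows", "body": {
  "targets": [
    {"slide":[29,5,2],"turn":[0,0,-0.5],"hand":20},
    {"slide":[29,6,2],"turn":[0,0,-0.5],"hand":20},
    {"slide":[29,5,3],"turn":[0,0,-0.5],"hand":20},
    {"slide":[0,0,0],"turn":[0,0,0],"hand":20},
    {"slide":[0,0,0],"turn":[0,0,0],"hand":20}
  ]
}}

```text
clock: 7.45
eef_pos: [463.0, 362.9, 79.2]
tool_rot: [-3.134, 0.004, 1.656]
force: [-0.5, 0.2, 0.5]
width: 30.4
```

```bash
python3 tip.py; python3 look.py wrist w5; python3 -c "
from h import *
c=np.load('pics/w5c.npz');d=np.load('pics/w5.npy');P=pts(c,d);H=P[...,2]
im=cv2.imread('pics/w5.png');
v,u=np.mgrid[:420,:560]
m=(H>51)&(H<60)
p=P[m];print(m.sum(),p.min(0),p.max(0))
cv2.imwrite('pics/w5m.png',np.hstack([im[:,:],np.repeat((m*255).astype(np.uint8)[...,None],3,2)])[::1,::1] if 0 else cv2.addWeighted(im,.7,np.dstack([m*255,m*0,m*0]).astype(np.uint8),.6,0))"
```

```text
tip [463.3 363.1 118.7] rot [-179.6    0.2   94.9] w 30.4 F [-0.5  0.2  0.5] q [-0.55  0.7  -0.26  1.79  0.26  0.69  0.71] t 7.45
12750 [359.69776349 291.0890381   51.00225437] [564.36928798 436.45161653  58.62751444]
```

View pics/w5m.png

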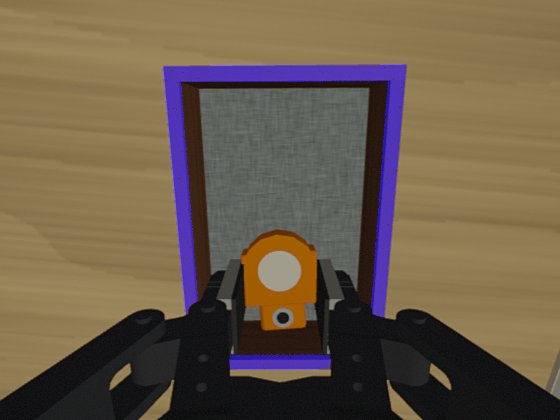

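The rim is fully visible (corners (163,66), (406,65), far bar at row 368), and the fob hangs centred in it. I'll fit the rim from this view and then lower the fob.

```bash
python3 -c "
from h import *
c=np.load('pics/w5c.npz');d=np.load('pics/w5.npy');P=pts(c,d);H=P[...,2]
m=(H>51)&(H<60); m[290:350]=0; m[:,:150]=0; m[:,415:]=0
q=ray(c,np.argwhere(m)[:,::-1],56)[:,:2].astype(np.float32)
(x,y),(w,h),a=cv2.minAreaRect(q); print(x,y,w,h,a)
"
```

```text
463.1820983886719 365.6492919921875 196.02566528320312 132.03919982910156 5.203615665435791
```

Emit:
{"method": "play_rows", "body": {
  "targets": [
    {"slide":[0,0,35],"turn":[0,0,0],"hand":20},
    {"slide":[0,0,35],"turn":[0,0,0],"hand":20},
    {"slide":[0,0,20],"turn":[0,0,0],"hand":20},
    {"slide":[0,0,8],"turn":[0,0,0],"hand":20},
    {"slide":[0,0,0],"turn":[0,0,0],"hand":20}
  ]
}}

```text
clock: 8.12
eef_pos: [463.2, 363.5, -17.5]
tool_rot: [-3.136, 0.002, 1.656]
force: [0.5, -0.4, -0.1]
width: 30.6
```

```bash
python3 tip.py
```

```text
tip [463.5 363.6  22. ] rot [-1.797e+02  1.000e-01  9.490e+01] w 30.6 F [ 0.5 -0.4 -0.1] q [-0.59  0.85 -0.2   1.82  0.31  0.5   0.66] t 8.12
```

Emit:
{"method": "play_rows", "body": {
  "targets": [
    {"slide":[0,0,5],"turn":[0,0,0],"hand":20},
    {"slide":[0,0,3],"turn":[0,0,0],"hand":20},
    {"slide":[0,0,1],"turn":[0,0,0],"hand":20},
    {"slide":[0,0,0],"turn":[0,0,0],"hand":20}
  ]
}}

```text
clock: 8.62
eef_pos: [463.5, 364.3, -25.9]
tool_rot: [-3.137, 0.001, 1.656]
force: [-0.8, -0.1, 3.0]
width: 30.6
```

Contact at 3 N. I'll open gently and retreat.

Emit:
{"method": "play_rows", "body": {
  "targets": [
    {"slide":[0,0,0],"turn":[0,0,0],"hand":34},
    {"slide":[0,0,0],"turn":[0,0,0],"hand":40},
    {"slide":[0,0,0],"turn":[0,0,0],"hand":45},
    {"slide":[0,0,-10],"turn":[0,0,0],"hand":45},
    {"slide":[0,0,-25],"turn":[0,0,0],"hand":45}
  ]
}}

```text
clock: 9.25
eef_pos: [462.5, 363.7, 8.4]
tool_rot: [-3.134, 0.003, 1.657]
force: [-0.3, 0.4, 0.2]
width: 44.8
```

Emit:
{"method": "play_rows", "body": {
  "targets": [
    {"slide":[0,0,-40],"turn":[0,0,0],"hand":45},
    {"slide":[0,0,-40],"turn":[0,0,0],"hand":45},
    {"slide":[0,0,-30],"turn":[0,0,0],"hand":45},
    {"slide":[0,0,0],"turn":[0,0,0],"hand":45},
    {"slide":[0,0,0],"turn":[0,0,0],"hand":45}
  ]
}}

```text
clock: 9.88
eef_pos: [463.5, 364.0, 118.3]
tool_rot: [-3.136, 0.002, 1.657]
force: [-0.5, -0.6, 0.5]
width: 45.0
```

```bash
python3 tip.py; python3 look.py wrist w6; python3 h.py 600 10 110 -14.1 11
```

```text
tip [463.7 364.1 157.8] rot [-1.797e+02  1.000e-01  9.490e+01] w 45.0 F [-0.5 -0.6  0.5] q [-0.53  0.65 -0.28  1.76  0.24  0.77  0.72] t 9.88
t 9.93 pos [463.2 363.8 117.7] yaw 94.9 tilt [-1.796e+02  1.000e-01] w 45.3 F [ 0.5  0.4 -0.1] q7 0.72
[-33.0, 10.0, 1.0] [-0.0, 0.0, 9.9]
[-31.0, 15.0, 1.0] [-0.0, 0.0, 9.9]
[-28.0, 20.0, 1.0] [-0.0, 0.0, 9.9]
[-24.0, 25.0, 1.0] [-0.0, 0.0, 9.9]
[-19.0, 29.0, 1.0] [-0.0, 0.0, 9.9]
[-14.0, 31.0, 0.0] [-0.0, 0.0, 9.9]
[-9.0, 33.0, 1.0] [-0.0, 0.0, 9.9]
[-3.0, 35.0, 0.0] [-0.0, 0.0, 9.9]
[3.0, 34.0, 1.0] [-0.0, 0.0, 9.9]
[9.0, 33.0, 0.0] [-0.0, 0.0, 9.9]
[15.3, 31.4, 0.9] [-0.0, 0.0, 9.9]
```

View pics/w6.png

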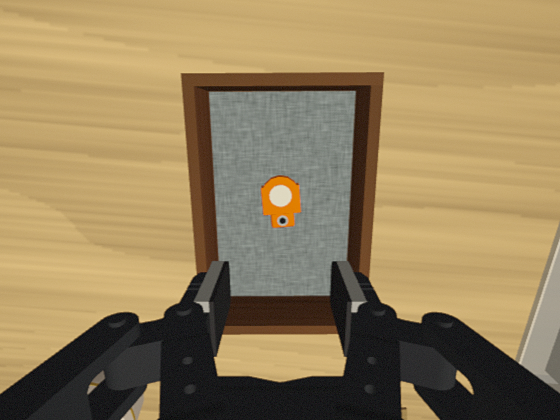

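The fob lies flat in the well at (281,200). Next, over to the tray.

```bash
python3 h.py 642 0 100 -14.1 12
```

```text
t 9.93 pos [463.2 363.8 117.7] yaw 94.9 tilt [-1.796e+02  1.000e-01] w 45.3 F [ 0.5  0.4 -0.1] q7 0.72
[-31.0, 12.0, 1.0] [-0.0, 0.0, 9.1]
[-29.0, 17.0, 2.0] [-0.0, 0.0, 9.1]
[-26.0, 22.0, 1.0] [-0.0, 0.0, 9.1]
[-22.0, 25.0, 2.0] [-0.0, 0.0, 9.1]
[-18.0, 29.0, 1.0] [-0.0, 0.0, 9.1]
[-13.0, 31.0, 2.0] [-0.0, 0.0, 9.1]
[-8.0, 33.0, 1.0] [-0.0, 0.0, 9.1]
[-3.0, 34.0, 2.0] [-0.0, 0.0, 9.1]
[2.0, 34.0, 1.0] [-0.0, 0.0, 9.1]
[7.0, 33.0, 2.0] [-0.0, 0.0, 9.1]
[13.0, 31.0, 1.0] [-0.0, 0.0, 9.1]
[17.3, 29.2, 1.7] [-0.0, 0.0, 9.1]
```

Emit:
{"method": "play_rows", "body": {
  "targets": [
    {"slide":[-31,12,1],"turn":[0,0,9.1],"hand":45},
    {"slide":[-29,17,2],"turn":[0,0,9.1],"hand":45},
    {"slide":[-26,22,1],"turn":[0,0,9.1],"hand":45},
    {"slide":[-22,25,2],"turn":[0,0,9.1],"hand":45},
    {"slide":[-18,29,1],"turn":[0,0,9.1],"hand":45}
  ]
}}

```text
clock: 10.55
eef_pos: [538.1, 212.4, 109.9]
tool_rot: [-3.138, 0.007, 0.857]
force: [-0.2, 0.6, 0.1]
width: 44.8
```

Emit:
{"method": "play_rows", "body": {
  "targets": [
    {"slide":[-13,31,2],"turn":[0,0,9.1],"hand":45},
    {"slide":[-8,33,1],"turn":[0,0,9.1],"hand":45},
    {"slide":[-3,34,2],"turn":[0,0,9.1],"hand":45},
    {"slide":[2,34,1],"turn":[0,0,9.1],"hand":45},
    {"slide":[7,33,2],"turn":[0,0,9.1],"hand":45}
  ]
}}

```text
clock: 11.18
eef_pos: [612.5, 60.3, 101.8]
tool_rot: [3.14, 0.008, 0.063]
force: [-0.2, 0.4, 0.0]
width: 44.8
```

Emit:
{"method": "play_rows", "body": {
  "targets": [
    {"slide":[13,31,1],"turn":[0,0,9.1],"hand":45},
    {"slide":[17,29,2],"turn":[0,0,9.1],"hand":45},
    {"slide":[0,0,0],"turn":[0,0,0],"hand":45},
    {"slide":[0,0,0],"turn":[0,0,0],"hand":45}
  ]
}}

```text
clock: 11.68
eef_pos: [641.3, 2.0, 99.0]
tool_rot: [3.139, 0.007, -0.248]
force: [0.2, 0.1, 0.3]
width: 44.9
```

```bash
python3 tip.py; python3 look.py wrist w7
```

```text
tip [641.6   2.  138.5] rot [179.8   0.4 -14.2] w 44.9 F [0.2 0.1 0.3] q [-0.18  0.74  0.22  1.63 -0.2   0.8  -0.12] t 11.68
```

View pics/w7.png

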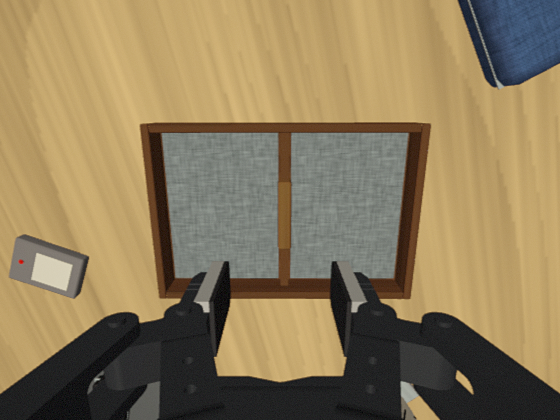

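The tray is empty, with its corners at (142,125), (430,125), (411,298), (160,297) and its pale grip at (285,215). I'll fit it from here.

```bash
cat > fit.py <<'E'
from h import *
# fit.py name lo hi z x0 y0 x1 y1
n=sys.argv[1]; lo,hi,z,x0,y0,x1,y1=[float(a) for a in sys.argv[2:9]]
c=np.load(f'pics/{n}c.npz');d=np.load(f'pics/{n}.npy');P=pts(c,d);H=P[...,2]
m=(H>lo)&(H<hi); v,u=np.mgrid[:420,:560]; m&=(u>=x0)&(u<x1)&(v>=y0)&(v<y1)
m=cv2.morphologyEx(m.astype(np.uint8),cv2.MORPH_OPEN,np.ones((2,2)))>0
q=ray(c,np.argwhere(m)[:,::-1],z)[:,:2].astype(np.float32)
(x,y),(w,h),a=cv2.minAreaRect(q); print(n,"c",round(x,1),round(y,1),"size",round(w,1),round(h,1),"a",round(a,1),"zmed",round(np.median(H[m]),1),m.sum())
E
python3 fit.py w7 32 44 38 130 115 440 260
python3 fit.py w7 32 44 38 130 115 440 305
python3 - <<'E'
from h import *
c=np.load('pics/w7c.npz');im=cv2.imread('pics/w7.png')
# grip by pale colour
hsv=cv2.cvtColor(im,cv2.COLOR_BGR2HSV); print(hsv[215,285],hsv[150,285])
m=np.zeros((420,560),bool); w=hsv[125:290,272:298]; m[125:290,272:298]=(w[...,1]>90)&(w[...,2]>100)
print(rect(c,cont(m)[0],36))
p=ray(c,[[142,125],[430,125],[411,298],[160,297]],38);print(np.round(p,1),np.round(p.mean(0),1))
E
```

```text
w7 c 647.5 16.1 size 99.0 195.5 a 76.0 zmed 37.7 6534
w7 c 643.5 0.0 size 132.1 195.5 a 76.0 zmed 37.7 8750
[ 17 168 123] [ 14 161 103]
[643.6   3.  113.8  13.8  79.4]
[[566.2  86.7  38. ]
 [753.1  39.7  38. ]
 [722.7 -86.6  38. ]
 [533.7 -38.8  38. ]] [6.439e+02 3.000e-01 3.800e+01]
```

Emit:
{"method": "play_rows", "body": {
  "targets": [
    {"slide":[2.4,1.5,35],"turn":[0,0,0],"hand":40},
    {"slide":[0,0,35],"turn":[0,0,0],"hand":40},
    {"slide":[0,0,30],"turn":[0,0,0],"hand":40},
    {"slide":[0,0,12],"turn":[0,0,0],"hand":40},
    {"slide":[0,0,4],"turn":[0,0,0],"hand":40}
  ]
}}

```text
clock: 12.35
eef_pos: [643.5, -0.5, -16.1]
tool_rot: [3.139, 0.005, -0.248]
force: [0.9, 0.1, 1.0]
width: 39.8
```

Emit:
{"method": "play_rows", "body": {
  "targets": [
    {"slide":[0,0,0],"turn":[0,0,0],"hand":40},
    {"slide":[0,0,0],"turn":[0,0,0],"hand":25},
    {"slide":[0,0,0],"turn":[0,0,0],"hand":5},
    {"slide":[0,0,0],"turn":[0,0,0],"hand":5},
    {"slide":[0,0,0],"turn":[0,0,0],"hand":5}
  ]
}}

```text
clock: 12.98
eef_pos: [644.2, -1.3, -14.6]
tool_rot: [3.139, 0.004, -0.249]
force: [-1.0, 0.7, 5.2]
width: 8.5
```

```bash
python3 tip.py; python3 look.py wrist w8
```

```text
tip [644.3  -1.2  24.9] rot [179.9   0.2 -14.3] w 8.5 F [-1.   0.7  5.2] q [-0.14  0.9   0.17  1.67 -0.24  0.6  -0.08] t 12.97
```

View pics/w8.png

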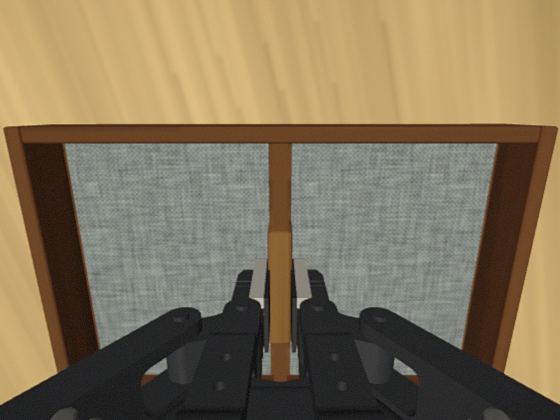

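Gripped at w 8.5. I'll lift and then check the tray in hand.

Emit:
{"method": "play_rows", "body": {
  "targets": [
    {"slide":[0,0,-5],"turn":[0,0,0],"hand":5},
    {"slide":[0,0,-15],"turn":[0,0,0],"hand":5},
    {"slide":[0,0,-25],"turn":[0,0,0],"hand":5},
    {"slide":[0,0,-30],"turn":[0,0,0],"hand":5},
    {"slide":[0,0,-30],"turn":[0,0,0],"hand":5}
  ]
}}

```text
clock: 13.65
eef_pos: [644.1, -1.2, 90.7]
tool_rot: [3.138, 0.005, -0.25]
force: [0.2, 0.7, -3.7]
width: 7.9
```

Emit:
{"method": "play_rows", "body": {
  "targets": [
    {"slide":[0,0,-30],"turn":[0,0,0],"hand":5},
    {"slide":[0,0,-10],"turn":[0,0,0],"hand":5},
    {"slide":[0,0,0],"turn":[0,0,0],"hand":5},
    {"slide":[0,0,0],"turn":[0,0,0],"hand":5}
  ]
}}

```text
clock: 14.15
eef_pos: [643.3, -0.9, 127.8]
tool_rot: [3.138, 0.007, -0.249]
force: [-0.3, 0.2, -4.1]
width: 8.6
```

```bash
python3 tip.py; python3 look.py wrist w9; python3 look.py scene s9; python3 h.py 463.3 364.3 128 5.1 14
```

```text
tip [643.6  -0.9 167.3] rot [179.8   0.4 -14.3] w 8.6 F [-0.3  0.2 -4.1] q [-0.18  0.71  0.23  1.6  -0.2   0.86 -0.12] t 14.15
t 14.25 pos [643.5  -1.  127.8] yaw -14.3 tilt [179.8   0.4] w 8.1 F [-0.6  0.3 -4.8] q7 -0.12
[-19.0, -22.0, 0.0] [0.0, 0.0, -1.4]
[-18.0, -23.0, 0.0] [0.0, 0.0, -1.4]
[-18.0, -23.0, 0.0] [0.0, 0.0, -1.4]
[-17.0, -23.0, 0.0] [0.0, 0.0, -1.4]
[-17.0, -24.0, 0.0] [0.0, 0.0, -1.4]
[-16.0, -24.0, 0.0] [0.0, 0.0, -1.4]
[-15.0, -25.0, 0.0] [0.0, 0.0, -1.4]
[-15.0, -25.0, 0.0] [0.0, 0.0, -1.4]
[-14.0, -25.0, 0.0] [0.0, 0.0, -1.4]
[-14.0, -26.0, 0.0] [0.0, 0.0, -1.4]
[-13.0, -26.0, 0.0] [0.0, 0.0, -1.4]
[-12.0, -26.0, 0.0] [0.0, 0.0, -1.4]
[-12.0, -27.0, 0.0] [0.0, 0.0, -1.4]
[-11.4, -26.9, 0.6] [0.0, 0.0, -1.4]
```

View pics/w9.png

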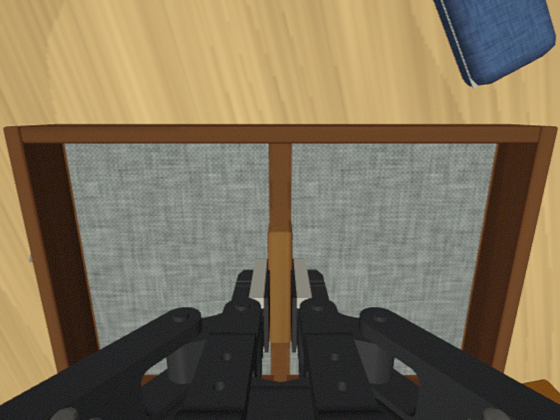

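View pics/s9.png

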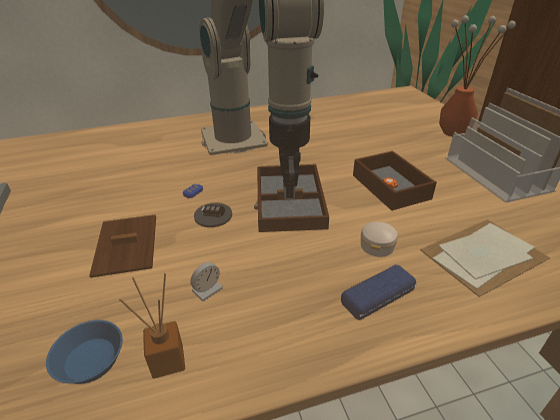

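The tray hangs level and square in the jaws: its back edge is horizontal at row ~126, and nothing moved compared with before the lift. I'll carry it over.

Emit:
{"method": "play_rows", "body": {
  "targets": [
    {"slide":[-19,-22,0],"turn":[0,0,-1.4],"hand":5},
    {"slide":[-18,-23,0],"turn":[0,0,-1.4],"hand":5},
    {"slide":[-18,-23,0],"turn":[0,0,-1.4],"hand":5},
    {"slide":[-17,-23,0],"turn":[0,0,-1.4],"hand":5},
    {"slide":[-17,-24,0],"turn":[0,0,-1.4],"hand":5}
  ]
}}

```text
clock: 14.88
eef_pos: [579.3, 130.0, 128.5]
tool_rot: [3.139, 0.006, -0.127]
force: [0.4, -0.9, -4.3]
width: 8.1
```

Emit:
{"method": "play_rows", "body": {
  "targets": [
    {"slide":[-16,-24,0],"turn":[0,0,-1.4],"hand":5},
    {"slide":[-15,-25,0],"turn":[0,0,-1.4],"hand":5},
    {"slide":[-15,-25,0],"turn":[0,0,-1.4],"hand":5},
    {"slide":[-14,-25,0],"turn":[0,0,-1.4],"hand":5},
    {"slide":[-14,-26,0],"turn":[0,0,-1.4],"hand":5}
  ]
}}

```text
clock: 15.5
eef_pos: [515.4, 260.4, 128.7]
tool_rot: [3.139, 0.006, -0.005]
force: [-0.5, 0.4, -2.7]
width: 8.2
```

Emit:
{"method": "play_rows", "body": {
  "targets": [
    {"slide":[-13,-26,0],"turn":[0,0,-1.4],"hand":5},
    {"slide":[-12,-26,0],"turn":[0,0,-1.4],"hand":5},
    {"slide":[-12,-27,0],"turn":[0,0,-1.4],"hand":5},
    {"slide":[-11,-27,0],"turn":[0,0,-1.4],"hand":5},
    {"slide":[0,0,0],"turn":[0,0,0],"hand":5}
  ]
}}

```text
clock: 16.12
eef_pos: [462.4, 367.5, 128.6]
tool_rot: [-3.141, 0.007, 0.098]
force: [-0.4, -0.2, -3.8]
width: 8.3
```

Emit:
{"method": "play_rows", "body": {
  "targets": [
    {"slide":[0,0,0],"turn":[0,0,0],"hand":5},
    {"slide":[0,0,0],"turn":[0,0,0],"hand":5}
  ]
}}

```text
clock: 16.38
eef_pos: [465.5, 362.8, 129.3]
tool_rot: [3.139, 0.005, 0.091]
force: [0.0, -0.1, -2.7]
width: 8.3
```

```bash
python3 tip.py; python3 look.py top t10; python3 look.py wrist w10; python3 h.py 463.3 364.3 45 5.1 4
```

```text
tip [465.7 362.9 168.8] rot [179.9   0.3   5.2] w 8.3 F [ 0.  -0.1 -2.7] q [-0.82  0.63  0.17  1.75 -0.15  0.77 -0.48] t 16.38
t 16.48 pos [465.4 363.2 129.5] yaw 5.2 tilt [179.9   0.3] w 8.2 F [-0.4  0.6 -3.5] q7 -0.48
[-0.0, -0.0, 21.0] [0.0, 0.1, 0.0]
[-1.0, -0.0, 21.0] [0.0, 0.1, 0.0]
[-0.0, -1.0, 21.0] [0.0, 0.1, 0.0]
[-0.8, -0.4, 21.5] [0.0, 0.1, 0.0]
```

View pics/w10.png

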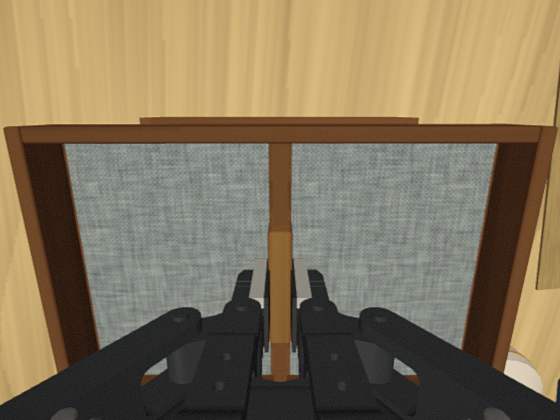

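Run:
```python
from h import *
c=np.load('pics/w10c.npz')
p=ray(c,[[140,118],[418.5,118]],56); print(np.round(p,1)); m=p.mean(0); d=(p[1]-p[0])/np.linalg.norm(p[1]-p[0]); n=np.array([-d[1],d[0],0])
if n[1]<0:n=-n
print("len",np.linalg.norm(p[1]-p[0]),"ang",np.degrees(np.arctan2(d[1],d[0])),"base centre",m-66*n)
# tray upper edge at z = tcpz+14.6+38
z=129.4+14.6+38
p=ray(c,[[5,128],[555.5,126.5]],z); m=p.mean(0);d=(p[1]-p[0])/np.linalg.norm(p[1]-p[0]);n=np.array([-d[1],d[0],0])
if n[1]<0:n=-n
print(np.round(p,1),"len",np.linalg.norm(p[1]-p[0]),"ang",np.degrees(np.arctan2(d[1],d[0])),"tray centre",m-66*n)
im=cv2.imread('pics/w10.png');cv2.imwrite('pics/w10c.png',np.vstack([cv2.resize(im[105:150,0:180],None,fx=4,fy=4),cv2.resize(im[105:150,380:560],None,fx=4,fy=4)]))
```

```text
[[360.5 422.1  56. ]
 [554.8 439.9  56. ]]
len 195.09104708428066 ang 5.249159691473434 base centre [463.72093408 365.26105656  56.        ]
[[362.5 420.8 182. ]
 [555.  439.1 182. ]] len 193.35932480472508 ang 5.408450339591745 tray centre [464.99965094 364.25596107 182.        ]
```

View pics/w10c.png

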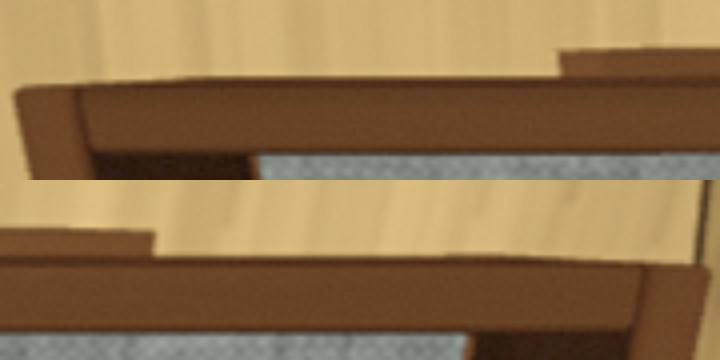

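The tray and base centres differ by only about (1.3, 1.0) mm, and the yaw agrees within 0.2°. I'll correct and lower.

Emit:
{"method": "play_rows", "body": {
  "targets": [
    {"slide":[-1.2,-1,25],"turn":[0,0,0],"hand":5},
    {"slide":[0,0,25],"turn":[0,0,0],"hand":5},
    {"slide":[0,0,20],"turn":[0,0,0],"hand":5},
    {"slide":[0,0,10],"turn":[0,0,0],"hand":5},
    {"slide":[0,0,0],"turn":[0,0,0],"hand":5}
  ]
}}

```text
clock: 17.1
eef_pos: [463.0, 364.6, 49.2]
tool_rot: [3.14, 0.006, 0.092]
force: [0.4, -0.1, -4.4]
width: 8.5
```

Emit:
{"method": "play_rows", "body": {
  "targets": [
    {"slide":[0,0,5],"turn":[0,0,0],"hand":5},
    {"slide":[0,0,4],"turn":[0,0,0],"hand":5},
    {"slide":[0,0,4],"turn":[0,0,0],"hand":5},
    {"slide":[0,0,2],"turn":[0,0,0],"hand":5},
    {"slide":[0,0,0],"turn":[0,0,0],"hand":5}
  ]
}}

```text
clock: 17.73
eef_pos: [462.9, 365.0, 34.4]
tool_rot: [3.14, 0.006, 0.093]
force: [-0.3, 0.9, -3.2]
width: 8.4
```

Emit:
{"method": "play_rows", "body": {
  "targets": [
    {"slide":[0,0,1],"turn":[0,0,0],"hand":5},
    {"slide":[0,0,1],"turn":[0,0,0],"hand":5},
    {"slide":[0,0,0],"turn":[0,0,0],"hand":5}
  ]
}}

```text
clock: 18.1
eef_pos: [463.1, 365.2, 33.4]
tool_rot: [3.141, 0.005, 0.093]
force: [-3.1, -0.8, 4.6]
width: 8.6
```

It seated exactly at the predicted TCP z of 33.4, with the weight gone. I'll release.

Emit:
{"method": "play_rows", "body": {
  "targets": [
    {"slide":[0,0,0],"turn":[0,0,0],"hand":14},
    {"slide":[0,0,0],"turn":[0,0,0],"hand":25},
    {"slide":[0,0,0],"turn":[0,0,0],"hand":35},
    {"slide":[0,0,-15],"turn":[0,0,0],"hand":35},
    {"slide":[0,0,-35],"turn":[0,0,0],"hand":35}
  ]
}}

```text
clock: 18.73
eef_pos: [462.4, 364.4, 82.5]
tool_rot: [3.139, 0.008, 0.093]
force: [0.2, 0.9, 0.2]
width: 34.7
```

Emit:
{"method": "play_rows", "body": {
  "targets": [
    {"slide":[0,0,-40],"turn":[0,0,0],"hand":50},
    {"slide":[0,0,-30],"turn":[0,0,0],"hand":50},
    {"slide":[0,0,0],"turn":[0,0,0],"hand":50},
    {"slide":[0,0,0],"turn":[0,0,0],"hand":50}
  ]
}}

```text
clock: 19.23
eef_pos: [463.2, 365.1, 152.6]
tool_rot: [3.14, 0.006, 0.093]
force: [-0.2, -0.3, -0.8]
width: 50.0
```

```bash
python3 tip.py; python3 look.py wrist w11; python3 fit.py w11 78 94 86 50 20 520 400;python3 -c "
from h import *
c=np.load('pics/w11c.npz');d=np.load('pics/w11.npy');P=pts(c,d);H=P[...,2]
m=(H>78)&(H<94);m[280:]=0
q=P[m];A=np.c_[q[:,:2]-q[:,:2].mean(0),np.ones(len(q))];print('plane slopes,z',np.linalg.lstsq(A,q[:,2],rcond=None)[0],len(q))"; python3 h.py 438 -144 60 -28.2 14
```

```text
tip [463.4 365.2 192.1] rot [179.9   0.3   5.3] w 50.0 F [-0.2 -0.3 -0.8] q [-0.83  0.6   0.18  1.74 -0.14  0.82 -0.49] t 19.23
w11 c 463.2 366.0 size 195.6 131.5 a 5.4 zmed 85.6 8758
plane slopes,z [-1.26706929e-03  1.42431922e-02  8.50963740e+01] 6968
t 19.27 pos [462.9 364.9 152. ] yaw 5.3 tilt [179.9   0.4] w 50.1 F [-0.4 -0.3 -0.9] q7 -0.49
[-5.0, 36.0, 7.0] [0.0, 0.0, 2.4]
[-4.0, 36.0, 7.0] [0.0, 0.0, 2.4]
[-2.0, 36.0, 7.0] [0.0, 0.0, 2.4]
[-1.0, 36.0, 7.0] [0.0, 0.0, 2.4]
[1.0, 36.0, 7.0] [0.0, 0.0, 2.4]
[3.0, 36.0, 7.0] [0.0, 0.0, 2.4]
[4.0, 36.0, 6.0] [0.0, 0.0, 2.4]
[6.0, 36.0, 7.0] [0.0, 0.0, 2.4]
[7.0, 36.0, 6.0] [0.0, 0.0, 2.4]
[9.0, 36.0, 7.0] [0.0, 0.0, 2.4]
[10.0, 35.0, 6.0] [0.0, 0.0, 2.4]
[11.0, 35.0, 7.0] [0.0, 0.0, 2.4]
[13.0, 34.0, 6.0] [0.0, 0.0, 2.4]
[14.3, 33.5, 6.5] [0.0, 0.0, 2.4]
```

View pics/w11.png

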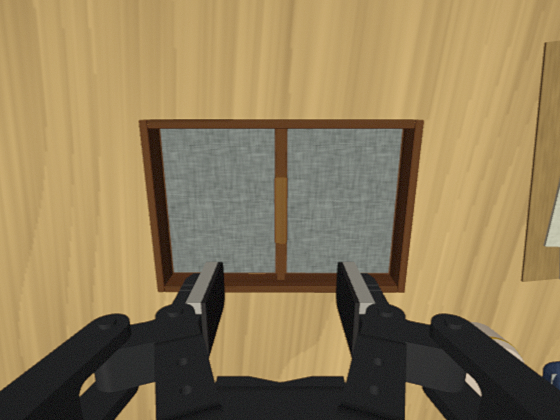

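```bash
python3 -c "
from h import *
for n,b in (('w11',(-5,6)),('w7',(32,44)),('w11',(75,84.5)),('w11',(76,82))):
  c=np.load(f'pics/{n}c.npz');d=np.load(f'pics/{n}.npy');P=pts(c,d);H=P[...,2]
  m=(H>b[0])&(H<b[1]);m[300:]=0
  if b[0]>50: m=np.zeros_like(m); m[140:260,175:270]=1; m[140:260,295:395]=1
  q=P[m];A=np.c_[q[:,:2]-q[:,:2].mean(0),np.ones(len(q))];print(n,'slopes,z',np.linalg.lstsq(A,q[:,2],rcond=None)[0],len(q))"
```

```text
w11 slopes,z [ 0.00130813 -0.00230935  0.25777625] 119926
w7 slopes,z [-6.14975121e-03 -2.93176261e-03  3.66187442e+01] 13528
w11 slopes,z [-7.87890328e-03  7.86018467e-02  6.39975111e+01] 23400
w11 slopes,z [-7.87890328e-03  7.86018467e-02  6.39975111e+01] 23400
```

```bash
python3 -c "
from h import *
for n,pts_ in (('w11',[(280,123),(200,123),(350,123),(280,289),(250,289),(310,289),(155,200),(405,210),(170,160),(200,160),(240,230),(300,230),(380,160),(240,140),(240,260)]),('w7',[(285,127),(200,127),(285,294),(230,160),(230,260)])):
  c=np.load(f'pics/{n}c.npz');d=np.load(f'pics/{n}.npy');P=pts(c,d);H=P[...,2]
  for u,v in pts_: print(n,u,v,np.round(np.median(P[v-1:v+2,u-3:u+4].reshape(-1,3),0),1))"
```

```text
w11 280 123 [456.3 430.   86.4]
w11 200 123 [402.  424.9  85.7]
w11 350 123 [504.1 434.5  86.1]
w11 280 289 [468.2 304.3  86.5]
w11 250 289 [444.7 302.1  86.5]
w11 310 289 [491.6 306.4  86.3]
w11 155 200 [369.9 366.4  85. ]
w11 405 210 [553.8 376.8  85.1]
w11 170 160 [374.3 393.8  63.2]
w11 200 160 [397.3 396.1  62.9]
w11 240 230 [431.5 341.7  63.1]
w11 300 230 [480.5 346.6  63. ]
w11 380 160 [535.5 409.2  62.9]
w11 240 140 [427.1 414.1  62.6]
w11 240 260 [433.2 315.2  63. ]
w7 285 127 [658.9  62.1  38.2]
w7 200 127 [603.3  76.   37.9]
w7 285 294 [628.8 -59.8  38.2]
w7 230 160 [612.6  47.7  14.9]
w7 230 260 [589.6 -30.9  14.9]
```

The rim reads 86 ± 0.5 mm on all sides, so the tray is seated and level. Now to the key.

Emit:
{"method": "play_rows", "body": {
  "targets": [
    {"slide":[-5,36,3],"turn":[0,0,2.4],"hand":60},
    {"slide":[-4,36,5],"turn":[0,0,2.4],"hand":60},
    {"slide":[-2,36,5],"turn":[0,0,2.4],"hand":60},
    {"slide":[-1,36,5],"turn":[0,0,2.4],"hand":60},
    {"slide":[1,36,5],"turn":[0,0,2.4],"hand":60}
  ]
}}

```text
clock: 19.9
eef_pos: [453.2, 183.3, 128.9]
tool_rot: [3.138, 0.007, -0.118]
force: [0.2, -0.5, 0.6]
width: 60.3
```

Emit:
{"method": "play_rows", "body": {
  "targets": [
    {"slide":[3,36,5],"turn":[0,0,2.4],"hand":60},
    {"slide":[4,36,6],"turn":[0,0,2.4],"hand":60},
    {"slide":[6,36,7],"turn":[0,0,2.4],"hand":60},
    {"slide":[7,36,6],"turn":[0,0,2.4],"hand":60},
    {"slide":[9,36,7],"turn":[0,0,2.4],"hand":60}
  ]
}}

```text
clock: 20.52
eef_pos: [445.5, 1.2, 98.4]
tool_rot: [3.137, 0.006, -0.327]
force: [0.9, 0.1, 0.9]
width: 60.0
```

Emit:
{"method": "play_rows", "body": {
  "targets": [
    {"slide":[10,35,6],"turn":[0,0,2.4],"hand":60},
    {"slide":[11,35,7],"turn":[0,0,2.4],"hand":60},
    {"slide":[13,34,6],"turn":[0,0,2.4],"hand":60},
    {"slide":[14,33,4],"turn":[0,0,2.4],"hand":60},
    {"slide":[0,0,0],"turn":[0,0,0],"hand":60}
  ]
}}

```text
clock: 21.15
eef_pos: [437.5, -145.9, 75.7]
tool_rot: [3.135, 0.005, -0.499]
force: [-0.4, 1.5, 0.1]
width: 60.2
```

Emit:
{"method": "play_rows", "body": {
  "targets": [
    {"slide":[0,0,0],"turn":[0,0,0],"hand":60},
    {"slide":[0,0,0],"turn":[0,0,0],"hand":60}
  ]
}}

```text
clock: 21.4
eef_pos: [438.7, -141.4, 76.4]
tool_rot: [3.138, 0.005, -0.491]
force: [0.1, -0.5, 0.4]
width: 59.6
```

```bash
python3 tip.py; python3 look.py wrist w12
```

```text
tip [ 438.9 -141.4  115.9] rot [179.8   0.3 -28.2] w 59.6 F [ 0.1 -0.5  0.4] q [ 0.1   0.58  0.21  2.14 -0.26  0.45  0.03] t 21.4
```

View pics/w12.png

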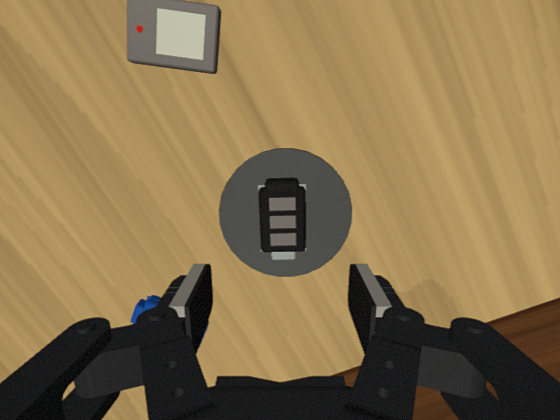

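The black key is at (283,217), upright between the jaws with its lug at (283,256). The blue one is at (146,308), well clear of the target.

```bash
python3 fit.py w12 15.5 30 23 240 150 330 275; python3 -c "
from h import *
c=np.load('pics/w12c.npz');d=np.load('pics/w12.npy');P=pts(c,d)
for u,v in ((283,205),(283,240),(283,255),(240,230),(262,188),(303,250)): print(u,v,np.round(P[v,u],1))
im=cv2.imread('pics/w12.png');cv2.imwrite('pics/w12c.png',cv2.resize(im[140:280,210:360],None,fx=4,fy=4))"
```

```text
w12 c 439.2 -143.3 size 59.6 32.5 a 63.1 zmed 23.1 3516
283 205 [ 444.8 -132.9   23.4]
283 240 [ 432.9 -155.5   24.1]
283 255 [ 427.1 -166.4   22.1]
240 230 [ 405.2 -138.6    8. ]
262 188 [ 437.5 -115.9   21.3]
303 250 [ 441.7 -169.7   22.3]
```

View pics/w12c.png

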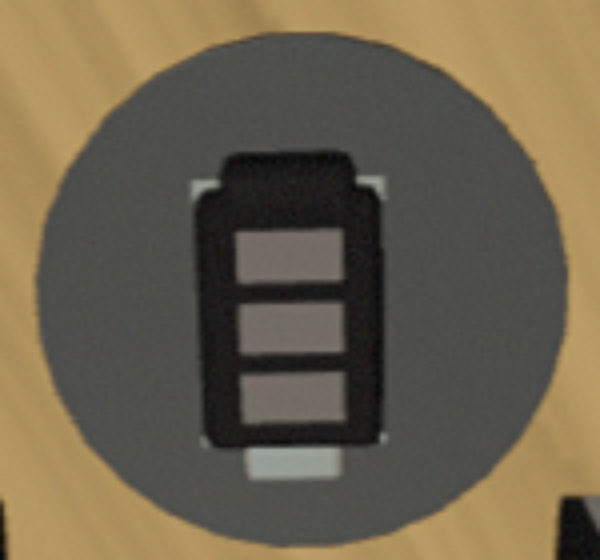

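Emit:
{"method": "play_rows", "body": {
  "targets": [
    {"slide":[1.2,1.5,25],"turn":[0,0,-1],"hand":55},
    {"slide":[0,0,25],"turn":[0,-1,0],"hand":55},
    {"slide":[0,0,15],"turn":[0,-1,0],"hand":55},
    {"slide":[0,0,0],"turn":[0,0,0],"hand":55},
    {"slide":[0,0,0],"turn":[0,0,0],"hand":55}
  ]
}}

```text
clock: 22.08
eef_pos: [438.8, -144.7, 12.1]
tool_rot: [3.138, 0.038, -0.476]
force: [0.2, 0.6, -0.1]
width: 54.7
```

```bash
python3 tip.py; python3 look.py wrist w13
```

```text
tip [ 440.3 -145.3   51.5] rot [179.8   2.2 -27.3] w 54.7 F [ 0.2  0.6 -0.1] q [ 0.16  0.71  0.14  2.14 -0.29  0.35  0.08] t 22.07
```

View pics/w13.png

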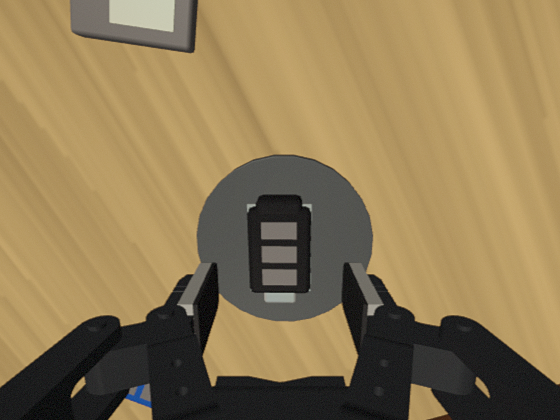

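Emit:
{"method": "play_rows", "body": {
  "targets": [
    {"slide":[-0.6,-1.2,18],"turn":[0,0,0],"hand":55},
    {"slide":[0,0,12],"turn":[0,0,0],"hand":55},
    {"slide":[0,0,5],"turn":[0,0,0],"hand":55},
    {"slide":[0,0,0],"turn":[0,0,0],"hand":55},
    {"slide":[0,0,0],"turn":[0,0,0],"hand":45}
  ]
}}

```text
clock: 22.75
eef_pos: [437.5, -143.1, -23.1]
tool_rot: [3.138, 0.038, -0.477]
force: [0.1, 0.5, 0.0]
width: 45.0
```

Emit:
{"method": "play_rows", "body": {
  "targets": [
    {"slide":[0,0,0],"turn":[0,0,0],"hand":38},
    {"slide":[0,0,0],"turn":[0,0,0],"hand":25},
    {"slide":[0,0,0],"turn":[0,0,0],"hand":25},
    {"slide":[0,0,0],"turn":[0,0,0],"hand":25}
  ]
}}

```text
clock: 23.25
eef_pos: [437.6, -143.0, -22.7]
tool_rot: [3.138, 0.038, -0.476]
force: [-0.9, 0.5, 5.9]
width: 31.5
```

```bash
python3 tip.py; python3 look.py wrist w14
```

```text
tip [ 439.  -143.6   16.8] rot [179.8   2.2 -27.3] w 31.5 F [-0.9  0.5  5.9] q [ 0.18  0.78  0.11  2.15 -0.32  0.26  0.1 ] t 23.25
```

View pics/w14.png

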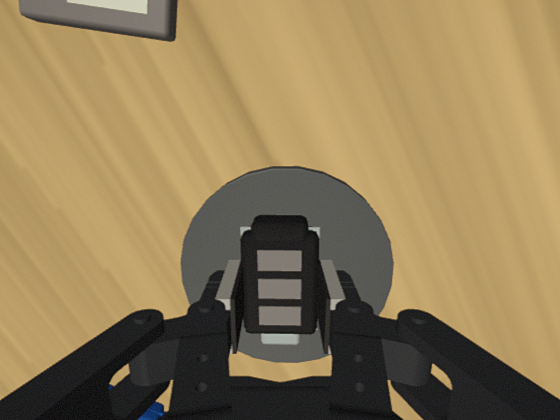

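The key is gripped at w 31.5. I'll lift and un-tilt.

Emit:
{"method": "play_rows", "body": {
  "targets": [
    {"slide":[0,0,-8],"turn":[0,0,0],"hand":25},
    {"slide":[0,0,-25],"turn":[0,1,0],"hand":25},
    {"slide":[0,0,-35],"turn":[0,1,0],"hand":25},
    {"slide":[0,0,-40],"turn":[0,0,0],"hand":25},
    {"slide":[0,0,-30],"turn":[0,0,0],"hand":25}
  ]
}}

```text
clock: 23.92
eef_pos: [439.7, -143.5, 116.6]
tool_rot: [3.138, 0.003, -0.476]
force: [1.3, 0.2, -0.3]
width: 31.4
```

Emit:
{"method": "play_rows", "body": {
  "targets": [
    {"slide":[0,0,0],"turn":[0,0,0],"hand":25},
    {"slide":[0,0,0],"turn":[0,0,0],"hand":25}
  ]
}}

```text
clock: 24.18
eef_pos: [439.1, -143.1, 114.3]
tool_rot: [3.138, 0.005, -0.476]
force: [-1.0, 0.2, -0.9]
width: 31.5
```

```bash
python3 tip.py;  python3 h.py 511.5 370.3 115 -84.7 15
```

```text
tip [ 439.3 -143.1  153.8] rot [179.8   0.3 -27.3] w 31.5 F [-1.   0.2 -0.9] q [ 0.07  0.51  0.26  2.11 -0.24  0.55  0.03] t 24.18
t 24.18 pos [ 439.1 -143.1  114.3] yaw -27.3 tilt [179.8   0.3] w 31.5 F [-1.   0.2 -0.9] q7 0.03
[-11.0, -33.0, -0.0] [0.0, 0.0, 3.8]
[-14.0, -32.0, -0.0] [0.0, 0.0, 3.8]
[-16.0, -31.0, -0.0] [0.0, 0.0, 3.8]
[-18.0, -30.0, -0.0] [0.0, 0.0, 3.8]
[-19.0, -28.0, -0.0] [0.0, 0.0, 3.8]
[-21.0, -27.0, -0.0] [0.0, 0.0, 3.8]
[-23.0, -26.0, -0.0] [0.0, 0.0, 3.8]
[-25.0, -24.0, -0.0] [0.0, 0.0, 3.8]
[-26.0, -22.0, -0.0] [0.0, 0.0, 3.8]
[-28.0, -21.0, -0.0] [0.0, 0.0, 3.8]
[-29.0, -19.0, -0.0] [0.0, 0.0, 3.8]
[-30.0, -17.0, -0.0] [0.0, 0.0, 3.8]
[-31.0, -14.0, -1.0] [0.0, 0.0, 3.8]
[-32.0, -12.0, -0.0] [0.0, 0.0, 3.8]
[-33.5, -10.6, -0.9] [0.0, 0.0, 3.8]
```

Emit:
{"method": "play_rows", "body": {
  "targets": [
    {"slide":[-11,-33,0],"turn":[0,0,3.8],"hand":25},
    {"slide":[-14,-32,0],"turn":[0,0,3.8],"hand":25},
    {"slide":[-16,-31,0],"turn":[0,0,3.8],"hand":25},
    {"slide":[-18,-30,0],"turn":[0,0,3.8],"hand":25},
    {"slide":[-19,-28,0],"turn":[0,0,3.8],"hand":25}
  ]
}}

```text
clock: 24.8
eef_pos: [462.6, 29.3, 112.7]
tool_rot: [3.134, 0.004, -0.81]
force: [0.1, -0.3, -0.7]
width: 31.4
```

Emit:
{"method": "play_rows", "body": {
  "targets": [
    {"slide":[-21,-27,0],"turn":[0,0,3.8],"hand":25},
    {"slide":[-23,-26,0],"turn":[0,0,3.8],"hand":25},
    {"slide":[-25,-24,0],"turn":[0,0,3.8],"hand":25},
    {"slide":[-26,-22,0],"turn":[0,0,3.8],"hand":25},
    {"slide":[-28,-21,0],"turn":[0,0,3.8],"hand":25}
  ]
}}

```text
clock: 25.42
eef_pos: [487.3, 199.6, 112.1]
tool_rot: [3.133, 0.0, -1.142]
force: [0.3, -0.2, -0.5]
width: 31.3
```

Emit:
{"method": "play_rows", "body": {
  "targets": [
    {"slide":[-29,-19,0],"turn":[0,0,3.8],"hand":25},
    {"slide":[-30,-17,0],"turn":[0,0,3.8],"hand":25},
    {"slide":[-31,-14,0],"turn":[0,0,3.8],"hand":25},
    {"slide":[-32,-12,0],"turn":[0,0,3.8],"hand":25},
    {"slide":[-33,-11,0],"turn":[0,0,3.8],"hand":25}
  ]
}}

```text
clock: 26.05
eef_pos: [511.6, 369.8, 111.1]
tool_rot: [3.133, -0.003, -1.473]
force: [1.5, -0.7, -0.7]
width: 31.4
```

Emit:
{"method": "play_rows", "body": {
  "targets": [
    {"slide":[0,0,0],"turn":[0,0,0],"hand":25},
    {"slide":[0,0,0],"turn":[0,0,0],"hand":25},
    {"slide":[0,0,0],"turn":[0,0,0],"hand":25}
  ]
}}

```text
clock: 26.42
eef_pos: [512.5, 367.7, 112.8]
tool_rot: [3.135, -0.003, -1.473]
force: [0.3, 0.8, -0.5]
width: 31.3
```

```bash
python3 tip.py;  python3 h.py 511.5 370.3 40 -84.7 4; python3 look.py wrist w15
```

```text
tip [512.8 367.8 152.3] rot [ 1.796e+02 -1.000e-01 -8.440e+01] w 31.3 F [ 0.3  0.8 -0.5] q [-1.03  0.79  0.64  1.66 -0.57  0.9  -1.64] t 26.43
t 26.43 pos [512.5 367.7 112.8] yaw -84.4 tilt [ 1.796e+02 -1.000e-01] w 31.3 F [ 0.3  0.8 -0.5] q7 -1.64
[-1.0, 0.0, 18.0] [0.1, -0.0, 0.1]
[-1.0, 0.0, 18.0] [0.1, -0.0, 0.1]
[-0.0, 0.0, 18.0] [0.1, -0.0, 0.1]
[-0.9, 0.5, 18.8] [0.1, -0.0, 0.1]
```

View pics/w15.png

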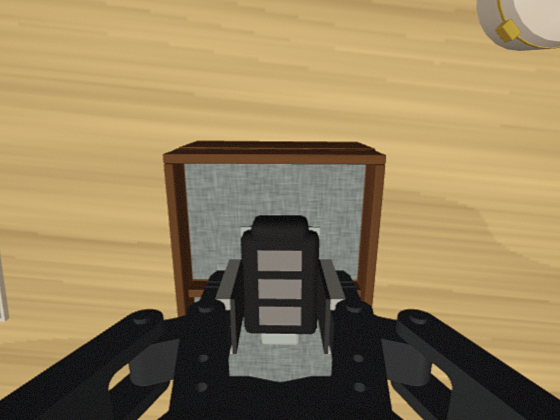

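The key is square over the +x compartment, with the divider at row ~288 behind it and the walls clear. I'll lower it.

Emit:
{"method": "play_rows", "body": {
  "targets": [
    {"slide":[-2.5,1,25],"turn":[0,0,0],"hand":25},
    {"slide":[0,0,25],"turn":[0,0,0],"hand":25},
    {"slide":[0,0,15],"turn":[0,0,0],"hand":25},
    {"slide":[0,0,8],"turn":[0,0,0],"hand":25},
    {"slide":[0,0,0],"turn":[0,0,0],"hand":25}
  ]
}}

```text
clock: 27.1
eef_pos: [511.0, 371.5, 40.2]
tool_rot: [3.136, -0.001, -1.471]
force: [-0.2, -0.4, -0.8]
width: 31.7
```

Emit:
{"method": "play_rows", "body": {
  "targets": [
    {"slide":[0,0,4],"turn":[0,0,0],"hand":25},
    {"slide":[0,0,2.5],"turn":[0,0,0],"hand":25},
    {"slide":[0,0,1],"turn":[0,0,0],"hand":25},
    {"slide":[0,0,0],"turn":[0,0,0],"hand":25}
  ]
}}

```text
clock: 27.6
eef_pos: [510.9, 371.8, 32.8]
tool_rot: [3.136, -0.001, -1.471]
force: [0.1, -0.4, -0.3]
width: 31.4
```

Emit:
{"method": "play_rows", "body": {
  "targets": [
    {"slide":[0,0,1],"turn":[0,0,0],"hand":25},
    {"slide":[0,0,1],"turn":[0,0,0],"hand":25},
    {"slide":[0,0,0],"turn":[0,0,0],"hand":25}
  ]
}}

```text
clock: 27.98
eef_pos: [511.1, 371.9, 31.8]
tool_rot: [3.136, -0.001, -1.471]
force: [-2.0, -0.1, 6.2]
width: 30.9
```

Contact at 6 N. I'll release and rise.

Emit:
{"method": "play_rows", "body": {
  "targets": [
    {"slide":[0,0,0],"turn":[0,0,0],"hand":36},
    {"slide":[0,0,0],"turn":[0,0,0],"hand":42},
    {"slide":[0,0,0],"turn":[0,0,0],"hand":46},
    {"slide":[0,0,-10],"turn":[0,0,0],"hand":46},
    {"slide":[0,0,-30],"turn":[0,0,0],"hand":46}
  ]
}}

```text
clock: 28.6
eef_pos: [510.0, 371.2, 70.3]
tool_rot: [3.133, -0.003, -1.471]
force: [1.0, 1.1, -0.6]
width: 46.0
```

Emit:
{"method": "play_rows", "body": {
  "targets": [
    {"slide":[0,0,-40],"turn":[0,0,0],"hand":46},
    {"slide":[0,0,-35],"turn":[0,0,0],"hand":46},
    {"slide":[0,0,0],"turn":[0,0,0],"hand":46},
    {"slide":[0,0,0],"turn":[0,0,0],"hand":46}
  ]
}}

```text
clock: 29.1
eef_pos: [511.0, 372.0, 145.7]
tool_rot: [3.136, -0.001, -1.471]
force: [-0.6, 0.2, -0.3]
width: 46.2
```

```bash
python3 tip.py; python3 look.py wrist w16; python3 look.py top t16;  python3 h.py 499 -361 115 -5.1 20;python3 -c "
from h import *
c=np.load('pics/w16c.npz');d=np.load('pics/w16.npy');P=pts(c,d);H=P[...,2]
im=cv2.imread('pics/w16.png');cv2.imwrite('pics/w16c.png',cv2.resize(im[80:380,120:440],None,fx=1.9,fy=1.9))"
```

```text
tip [511.2 372.  185.2] rot [ 1.797e+02 -1.000e-01 -8.430e+01] w 46.2 F [-0.6  0.2 -0.3] q [-1.05  0.75  0.67  1.63 -0.54  0.96 -1.66] t 29.1
t 29.2 pos [510.6 371.7 144.8] yaw -84.3 tilt [ 1.796e+02 -1.000e-01] w 45.8 F [1.4 0.6 0.5] q7 -1.66
[36.0, 4.0, 2.0] [0.0, 0.0, -4.0]
[36.0, 7.0, 2.0] [0.0, 0.0, -4.0]
[35.0, 9.0, 2.0] [0.0, 0.0, -4.0]
[35.0, 12.0, 2.0] [0.0, 0.0, -4.0]
[34.0, 14.0, 1.0] [0.0, 0.0, -4.0]
[33.0, 16.0, 2.0] [0.0, 0.0, -4.0]
[32.0, 19.0, 1.0] [0.0, 0.0, -4.0]
[30.0, 21.0, 2.0] [0.0, 0.0, -4.0]
[29.0, 23.0, 1.0] [0.0, 0.0, -4.0]
[27.0, 25.0, 2.0] [0.0, 0.0, -4.0]
[25.0, 27.0, 1.0] [0.0, 0.0, -4.0]
[23.0, 28.0, 2.0] [0.0, 0.0, -4.0]
[21.0, 30.0, 1.0] [0.0, 0.0, -4.0]
[19.0, 31.0, 2.0] [0.0, 0.0, -4.0]
[17.0, 32.0, 1.0] [0.0, 0.0, -4.0]
[15.0, 34.0, 2.0] [0.0, 0.0, -4.0]
[12.0, 34.0, 1.0] [0.0, 0.0, -4.0]
[10.0, 35.0, 2.0] [0.0, 0.0, -4.0]
[7.0, 36.0, 1.0] [0.0, 0.0, -4.0]
[4.4, 36.8, 1.9] [0.0, 0.0, -4.0]
```

View pics/w16.png

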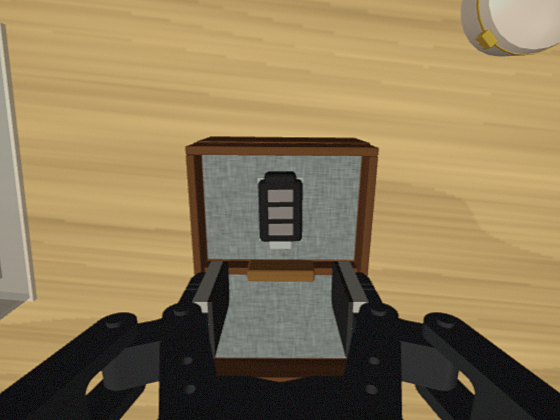

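The key is flat at (280,210) in the +x compartment. On to the lid.

```bash
python3 h.py 499 -361.5 105 -5.1 16
```

```text
t 29.2 pos [510.6 371.7 144.8] yaw -84.3 tilt [ 1.796e+02 -1.000e-01] w 45.8 F [1.4 0.6 0.5] q7 -1.66
[46.0, 5.0, 3.0] [0.0, 0.0, -4.9]
[45.0, 9.0, 3.0] [0.0, 0.0, -4.9]
[44.0, 13.0, 3.0] [0.0, 0.0, -4.9]
[43.0, 17.0, 3.0] [0.0, 0.0, -4.9]
[41.0, 20.0, 2.0] [0.0, 0.0, -4.9]
[39.0, 24.0, 3.0] [0.0, 0.0, -4.9]
[37.0, 27.0, 2.0] [0.0, 0.0, -4.9]
[35.0, 30.0, 3.0] [0.0, 0.0, -4.9]
[32.0, 33.0, 2.0] [0.0, 0.0, -4.9]
[29.0, 35.0, 3.0] [0.0, 0.0, -4.9]
[26.0, 38.0, 2.0] [0.0, 0.0, -4.9]
[22.0, 40.0, 3.0] [0.0, 0.0, -4.9]
[19.0, 41.0, 2.0] [0.0, 0.0, -4.9]
[15.0, 43.0, 3.0] [0.0, 0.0, -4.9]
[12.0, 44.0, 2.0] [0.0, 0.0, -4.9]
[8.0, 45.4, 2.9] [0.0, 0.0, -4.9]
```

Emit:
{"method": "play_rows", "body": {
  "targets": [
    {"slide":[46,5,3],"turn":[0,0,-4.9],"hand":46},
    {"slide":[45,9,3],"turn":[0,0,-4.9],"hand":46},
    {"slide":[44,13,3],"turn":[0,0,-4.9],"hand":46},
    {"slide":[43,17,3],"turn":[0,0,-4.9],"hand":46},
    {"slide":[41,20,2],"turn":[0,0,-4.9],"hand":46}
  ]
}}

```text
clock: 29.82
eef_pos: [507.4, 140.4, 131.3]
tool_rot: [3.134, 0.001, -1.041]
force: [1.2, -0.2, 0.0]
width: 45.9
```

Emit:
{"method": "play_rows", "body": {
  "targets": [
    {"slide":[39,24,3],"turn":[0,0,-4.9],"hand":46},
    {"slide":[37,27,2],"turn":[0,0,-4.9],"hand":46},
    {"slide":[35,30,3],"turn":[0,0,-4.9],"hand":46},
    {"slide":[32,33,2],"turn":[0,0,-4.9],"hand":46},
    {"slide":[29,35,3],"turn":[0,0,-4.9],"hand":46}
  ]
}}

```text
clock: 30.45
eef_pos: [503.8, -88.4, 118.8]
tool_rot: [3.136, 0.005, -0.613]
force: [0.5, 0.2, -0.0]
width: 46.3
```

Emit:
{"method": "play_rows", "body": {
  "targets": [
    {"slide":[26,38,2],"turn":[0,0,-4.9],"hand":46},
    {"slide":[22,40,3],"turn":[0,0,-4.9],"hand":46},
    {"slide":[19,41,2],"turn":[0,0,-4.9],"hand":46},
    {"slide":[15,43,3],"turn":[0,0,-4.9],"hand":46},
    {"slide":[12,44,2],"turn":[0,0,-4.9],"hand":46}
  ]
}}

```text
clock: 31.08
eef_pos: [499.7, -316.0, 106.8]
tool_rot: [3.14, 0.007, -0.186]
force: [0.0, 0.1, 0.5]
width: 46.0
```

Emit:
{"method": "play_rows", "body": {
  "targets": [
    {"slide":[8,45,3],"turn":[0,0,-4.9],"hand":46},
    {"slide":[0,0,0],"turn":[0,0,0],"hand":46},
    {"slide":[0,0,0],"turn":[0,0,0],"hand":46},
    {"slide":[0,0,0],"turn":[0,0,0],"hand":46}
  ]
}}

```text
clock: 31.58
eef_pos: [500.4, -358.7, 104.7]
tool_rot: [3.141, 0.006, -0.101]
force: [0.4, 0.1, 0.9]
width: 46.0
```

```bash
python3 tip.py; python3 look.py wrist w17; python3 fit.py w17 10 22 16 30 30 530 320;python3 fit.py w17 30 42 36 220 150 340 320
```

```text
tip [ 500.6 -358.7  144.2] rot [180.    0.3  -5.8] w 46.0 F [0.4 0.1 0.9] q [ 0.48  0.69  0.16  1.7  -0.14  0.76  0.6 ] t 31.57
w17 c 499.6 -363.2 size 131.7 194.9 a 84.9 zmed 16.2 35569
w17 c 499.7 -362.3 size 59.4 13.9 a 84.9 zmed 35.9 1391
```

View pics/w17.png

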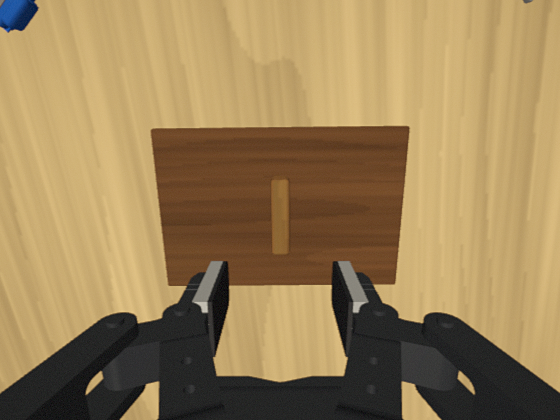

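The lid is at (499.6,-362.7), yaw -5.1, with the handle at (280,216). The fitted sizes match the spec. I'll descend.

Emit:
{"method": "play_rows", "body": {
  "targets": [
    {"slide":[-0.4,4,35],"turn":[0,0,-0.7],"hand":40},
    {"slide":[0,0,35],"turn":[0,0,0],"hand":40},
    {"slide":[0,0,28],"turn":[0,0,0],"hand":40},
    {"slide":[0,0,12],"turn":[0,0,0],"hand":40},
    {"slide":[0,0,5],"turn":[0,0,0],"hand":40}
  ]
}}

```text
clock: 32.25
eef_pos: [498.9, -364.3, -10.0]
tool_rot: [3.14, 0.005, -0.09]
force: [0.6, 0.4, 1.0]
width: 39.8
```

Emit:
{"method": "play_rows", "body": {
  "targets": [
    {"slide":[0,0,0],"turn":[0,0,0],"hand":40},
    {"slide":[0,0,0],"turn":[0,0,0],"hand":25},
    {"slide":[0,0,0],"turn":[0,0,0],"hand":8},
    {"slide":[0,0,0],"turn":[0,0,0],"hand":8},
    {"slide":[0,0,0],"turn":[0,0,0],"hand":8}
  ]
}}

```text
clock: 32.88
eef_pos: [499.3, -365.4, -8.7]
tool_rot: [3.139, 0.004, -0.091]
force: [-0.7, -0.3, 6.3]
width: 12.0
```

```bash
python3 tip.py; python3 look.py wrist w18
```

```text
tip [ 499.4 -365.2   30.8] rot [179.8   0.2  -5.2] w 12.0 F [-0.7 -0.3  6.3] q [ 0.51  0.86  0.12  1.75 -0.17  0.55  0.64] t 32.88
```

View pics/w18.png

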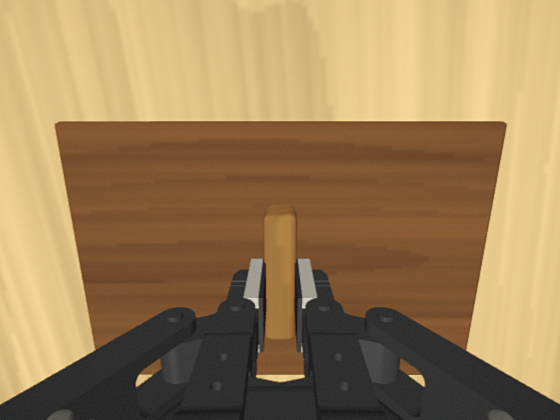

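Emit:
{"method": "play_rows", "body": {
  "targets": [
    {"slide":[0,0,-5],"turn":[0,0,0],"hand":8},
    {"slide":[0,0,-15],"turn":[0,0,0],"hand":8},
    {"slide":[0,0,-30],"turn":[0,0,0],"hand":8},
    {"slide":[0,0,-35],"turn":[0,0,0],"hand":8},
    {"slide":[0,0,-35],"turn":[0,0,0],"hand":8}
  ]
}}

```text
clock: 33.55
eef_pos: [499.0, -364.6, 111.9]
tool_rot: [3.139, 0.005, -0.091]
force: [0.4, -1.2, -2.8]
width: 11.8
```

Emit:
{"method": "play_rows", "body": {
  "targets": [
    {"slide":[0,0,-30],"turn":[0,0,0],"hand":8},
    {"slide":[0,0,-10],"turn":[0,0,0],"hand":8},
    {"slide":[0,0,0],"turn":[0,0,0],"hand":8},
    {"slide":[0,0,0],"turn":[0,0,0],"hand":8}
  ]
}}

```text
clock: 34.05
eef_pos: [498.5, -363.9, 148.8]
tool_rot: [3.141, 0.007, -0.091]
force: [-0.6, 0.5, -3.0]
width: 11.9
```

```bash
python3 tip.py; python3 look.py scene s19; python3 h.py 463.1 363.1 150 5.3 20
```

```text
tip [ 498.8 -363.9  188.3] rot [180.    0.4  -5.2] w 11.9 F [-0.6  0.5 -3. ] q [ 0.48  0.64  0.17  1.66 -0.13  0.86  0.61] t 34.05
t 34.1 pos [ 498.6 -363.9  148.7] yaw -5.2 tilt [180.    0.4] w 12.1 F [ 0.5  0.2 -2.2] q7 0.61
[-5.0, -36.0, -0.0] [0.0, 0.0, -0.5]
[-5.0, -36.0, -0.0] [0.0, 0.0, -0.5]
[-4.0, -36.0, -0.0] [0.0, 0.0, -0.5]
[-4.0, -36.0, -0.0] [0.0, 0.0, -0.5]
[-4.0, -36.0, -0.0] [0.0, 0.0, -0.5]
[-3.0, -36.0, -0.0] [0.0, 0.0, -0.5]
[-3.0, -36.0, -0.0] [0.0, 0.0, -0.5]
[-3.0, -36.0, -0.0] [0.0, 0.0, -0.5]
[-3.0, -36.0, -0.0] [0.0, 0.0, -0.5]
[-2.0, -36.0, -0.0] [0.0, 0.0, -0.5]
[-2.0, -37.0, -0.0] [0.0, 0.0, -0.5]
[-2.0, -37.0, -0.0] [0.0, 0.0, -0.5]
[-1.0, -36.0, -0.0] [0.0, 0.0, -0.5]
[-1.0, -37.0, -0.0] [0.0, 0.0, -0.5]
[-1.0, -36.0, -0.0] [0.0, 0.0, -0.5]
[-0.0, -37.0, -0.0] [0.0, 0.0, -0.5]
[0.0, -36.0, -0.0] [0.0, 0.0, -0.5]
[0.0, -37.0, -0.0] [0.0, 0.0, -0.5]
[1.0, -36.0, -1.0] [0.0, 0.0, -0.5]
[1.2, -36.8, -0.1] [0.0, 0.0, -0.5]
```

View pics/s19.png

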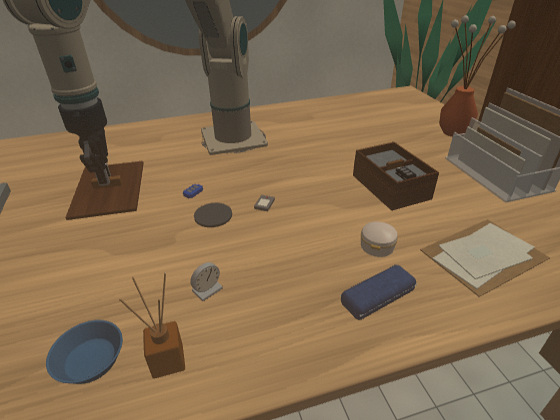

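The lid is held level and the key is in the tray. I'll carry the lid over.

Emit:
{"method": "play_rows", "body": {
  "targets": [
    {"slide":[-5,-36,0],"turn":[0,0,-0.5],"hand":8},
    {"slide":[-5,-36,0],"turn":[0,0,-0.5],"hand":8},
    {"slide":[-4,-36,0],"turn":[0,0,-0.5],"hand":8},
    {"slide":[-4,-36,0],"turn":[0,0,-0.5],"hand":8},
    {"slide":[-4,-36,0],"turn":[0,0,-0.5],"hand":8}
  ]
}}

```text
clock: 34.72
eef_pos: [490.0, -182.1, 148.9]
tool_rot: [3.14, 0.007, -0.047]
force: [0.4, 0.7, -2.5]
width: 12.0
```

Emit:
{"method": "play_rows", "body": {
  "targets": [
    {"slide":[-3,-36,0],"turn":[0,0,-0.5],"hand":8},
    {"slide":[-3,-36,0],"turn":[0,0,-0.5],"hand":8},
    {"slide":[-3,-36,0],"turn":[0,0,-0.5],"hand":8},
    {"slide":[-3,-36,0],"turn":[0,0,-0.5],"hand":8},
    {"slide":[-2,-36,0],"turn":[0,0,-0.5],"hand":8}
  ]
}}

```text
clock: 35.35
eef_pos: [481.3, -2.1, 148.8]
tool_rot: [3.14, 0.007, -0.003]
force: [0.4, 0.4, -2.4]
width: 12.1
```

Emit:
{"method": "play_rows", "body": {
  "targets": [
    {"slide":[-2,-37,0],"turn":[0,0,-0.5],"hand":8},
    {"slide":[-2,-37,0],"turn":[0,0,-0.5],"hand":8},
    {"slide":[-1,-36,0],"turn":[0,0,-0.5],"hand":8},
    {"slide":[-1,-37,0],"turn":[0,0,-0.5],"hand":8},
    {"slide":[-1,-36,0],"turn":[0,0,-0.5],"hand":8}
  ]
}}

```text
clock: 35.98
eef_pos: [471.8, 180.8, 148.5]
tool_rot: [3.139, 0.007, 0.041]
force: [0.1, -0.3, -2.5]
width: 12.0
```

Emit:
{"method": "play_rows", "body": {
  "targets": [
    {"slide":[0,-37,0],"turn":[0,0,-0.5],"hand":8},
    {"slide":[0,-36,0],"turn":[0,0,-0.5],"hand":8},
    {"slide":[0,-37,0],"turn":[0,0,-0.5],"hand":8},
    {"slide":[1,-36,0],"turn":[0,0,-0.5],"hand":8},
    {"slide":[1,-37,0],"turn":[0,0,-0.5],"hand":8}
  ]
}}

```text
clock: 36.6
eef_pos: [463.2, 363.2, 147.9]
tool_rot: [3.139, 0.007, 0.084]
force: [1.0, -0.8, -2.2]
width: 11.8
```

Emit:
{"method": "play_rows", "body": {
  "targets": [
    {"slide":[0,0,0],"turn":[0,0,0],"hand":8},
    {"slide":[0,0,0],"turn":[0,0,0],"hand":8},
    {"slide":[0,0,0],"turn":[0,0,0],"hand":8},
    {"slide":[0,0,0],"turn":[0,0,0],"hand":8}
  ]
}}

```text
clock: 37.1
eef_pos: [464.1, 361.5, 149.1]
tool_rot: [3.14, 0.006, 0.082]
force: [-0.2, -0.6, -2.3]
width: 11.8
```

```bash
python3 tip.py; python3 look.py wrist w20; python3 h.py 463.1 363.1 85 5.3 4
```

```text
tip [464.3 361.6 188.6] rot [179.9   0.3   4.7] w 11.8 F [-0.2 -0.6 -2.3] q [-0.81  0.6   0.16  1.74 -0.12  0.81 -0.51] t 37.1
t 37.15 pos [464.1 361.7 149.1] yaw 4.7 tilt [179.9   0.3] w 12.1 F [-0.   0.9 -2. ] q7 -0.51
[-0.0, -0.0, 16.0] [0.0, 0.1, -0.1]
[-0.0, -1.0, 16.0] [0.0, 0.1, -0.1]
[-0.0, -0.0, 16.0] [0.0, 0.1, -0.1]
[-0.7, -0.6, 16.1] [0.0, 0.1, -0.1]
```

View pics/w20.png

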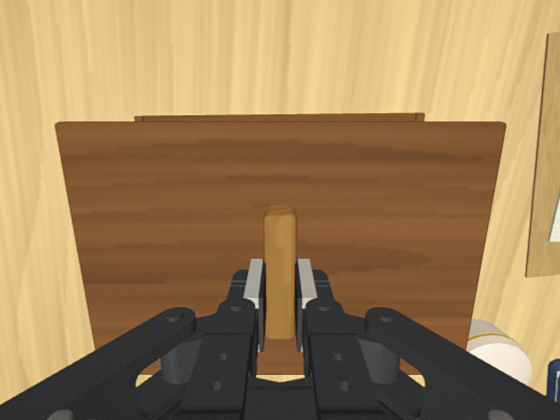

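Run:
```python
from h import *
c=np.load('pics/w20c.npz')
im=cv2.imread('pics/w20.png');cv2.imwrite('pics/w20c.png',np.vstack([cv2.resize(im[100:140,40:200],None,fx=4,fy=4),cv2.resize(im[100:140,370:530],None,fx=4,fy=4)]))
def cen(a,b,z):
    p=ray(c,[a,b],z); m=p.mean(0);d=(p[1]-p[0])/np.linalg.norm(p[1]-p[0]);n=np.array([-d[1],d[0],0])
    if n[1]<0:n=-n
    print("len",round(np.linalg.norm(p[1]-p[0]),1),"ang",round(np.degrees(np.arctan2(d[1],d[0])),2),"c",np.round(m-66*n,1))
cen([135,116.5],[424.5,113],86)
cen([56,122.5],[505.5,122.5],173.7)
```

```text
len 194.0 ang 5.44 c [463.2 366.1  86. ]
len 192.5 ang 4.78 c [463.6 363.6 173.7]
```

View pics/w20c.png

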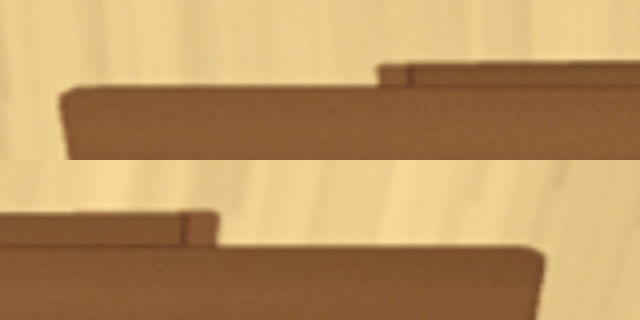

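The lid is off by (-0.4, +2.5) mm and 0.6°, so I'll correct that and lower.

Emit:
{"method": "play_rows", "body": {
  "targets": [
    {"slide":[-0.6,-1.8,25],"turn":[0,0,-0.6],"hand":8},
    {"slide":[0,0,25],"turn":[0,0,0],"hand":8},
    {"slide":[0,0,12],"turn":[0,0,0],"hand":8},
    {"slide":[0,0,0],"turn":[0,0,0],"hand":8},
    {"slide":[0,0,0],"turn":[0,0,0],"hand":8}
  ]
}}

```text
clock: 37.78
eef_pos: [463.5, 364.6, 87.9]
tool_rot: [3.141, 0.004, 0.094]
force: [0.2, -0.6, -2.3]
width: 11.7
```

```bash
python3 tip.py; python3 h.py 463 363.9 71 5.3 4
```

```text
tip [463.6 364.6 127.4] rot [180.    0.2   5.4] w 11.7 F [ 0.2 -0.6 -2.3] q [-0.8   0.68  0.14  1.79 -0.14  0.68 -0.49] t 37.77
t 37.77 pos [463.5 364.6  87.9] yaw 5.4 tilt [180.    0.2] w 11.7 F [ 0.2 -0.6 -2.3] q7 -0.49
[-0.0, 0.0, 4.0] [0.0, 0.1, 0.0]
[-0.0, 0.0, 4.0] [0.0, 0.1, 0.0]
[-0.0, 0.0, 4.0] [0.0, 0.1, 0.0]
[-0.5, 0.6, 4.9] [0.0, 0.1, 0.0]
```

Emit:
{"method": "play_rows", "body": {
  "targets": [
    {"slide":[-0.5,0.5,5],"turn":[0,0,0],"hand":8},
    {"slide":[0,0,5],"turn":[0,0,0],"hand":8},
    {"slide":[0,0,4],"turn":[0,0,0],"hand":8},
    {"slide":[0,0,3],"turn":[0,0,0],"hand":8},
    {"slide":[0,0,0],"turn":[0,0,0],"hand":8}
  ]
}}

```text
clock: 38.4
eef_pos: [462.1, 363.5, 69.8]
tool_rot: [3.14, 0.006, 0.094]
force: [-0.7, -0.4, -3.5]
width: 12.1
```

Emit:
{"method": "play_rows", "body": {
  "targets": [
    {"slide":[0,0,1],"turn":[0,0,0],"hand":8},
    {"slide":[0,0,1],"turn":[0,0,0],"hand":8},
    {"slide":[0,0,0],"turn":[0,0,0],"hand":8}
  ]
}}

```text
clock: 38.78
eef_pos: [462.3, 363.7, 69.3]
tool_rot: [3.141, 0.005, 0.094]
force: [-1.3, -1.2, 6.9]
width: 12.2
```

It seated at the predicted TCP z of 69.3. I'll release, rise and inspect.

Emit:
{"method": "play_rows", "body": {
  "targets": [
    {"slide":[0,0,0],"turn":[0,0,0],"hand":18},
    {"slide":[0,0,0],"turn":[0,0,0],"hand":28},
    {"slide":[0,0,0],"turn":[0,0,0],"hand":40},
    {"slide":[0,0,-15],"turn":[0,0,0],"hand":40},
    {"slide":[0,0,-30],"turn":[0,0,0],"hand":40}
  ]
}}

```text
clock: 39.4
eef_pos: [461.8, 363.2, 113.3]
tool_rot: [3.139, 0.007, 0.094]
force: [-0.0, 0.2, 0.5]
width: 39.6
```

Emit:
{"method": "play_rows", "body": {
  "targets": [
    {"slide":[0,0,-35],"turn":[0,0,0],"hand":40},
    {"slide":[0,0,-30],"turn":[0,0,0],"hand":40},
    {"slide":[0,0,0],"turn":[0,0,0],"hand":40},
    {"slide":[0,0,0],"turn":[0,0,0],"hand":40}
  ]
}}

```text
clock: 39.9
eef_pos: [462.4, 363.6, 178.2]
tool_rot: [3.14, 0.006, 0.094]
force: [-0.4, -0.2, -0.9]
width: 40.3
```

```bash
python3 tip.py; for n in wrist scene top; do python3 look.py $n f_$n; done; python3 fit.py f_wrist 86 102 94 50 20 520 400; python3 -c "
from h import *
c=np.load('pics/f_wristc.npz');d=np.load('pics/f_wrist.npy');P=pts(c,d)
im=cv2.imread('pics/f_wrist.png')
m=(P[...,2]>80)&(P[...,2]<103);m[285:]=0
q=P[m];A=np.c_[q[:,:2]-q[:,:2].mean(0),np.ones(len(q))];print(np.linalg.lstsq(A,q[:,2],rcond=None)[0],q[:,2].min(),len(q))
im=cv2.imread('pics/f_scene.png');cv2.imwrite('pics/f_sc.png',cv2.resize(im[130:280,300:500],None,fx=4,fy=4,interpolation=cv2.INTER_CUBIC))
c=np.load('pics/f_topc.npz');H0=pts(np.load('pics/top0c.npz'),np.load('pics/top0.npy'));H1=pts(c,np.load('pics/f_top.npy'))
for n,lo,hi,z,w in (('thermo',20,90,70,(335,105,375,145)),('trinket',45,62,57,(170,110,215,155))):
  for H in (H0,H1):
    m=(H[...,2]>lo)&(H[...,2]<hi);o=np.zeros_like(m);o[w[1]:w[3],w[0]:w[2]]=m[w[1]:w[3],w[0]:w[2]];print(n,rect(c,cont(o)[0],z))
"
```

```text
tip [462.6 363.7 217.7] rot [179.9   0.3   5.4] w 40.3 F [-0.4 -0.2 -0.9] q [-0.82  0.57  0.16  1.71 -0.12  0.88 -0.51] t 39.9
f_wrist c 462.2 366.1 size 194.9 131.8 a 5.5 zmed 94.2 37828
[ 1.82666609e-04 -4.29636525e-03  9.41103193e+01] 81.39719033085679 38067
thermo [ 683.1 -191.6   65.7   25.5  -63.6]
thermo [ 683.1 -191.6   65.7   25.5  -63.6]
trinket [678.7 199.6  75.1  73.9  89. ]
trinket [678.7 199.6  74.9  73.9  89. ]
```

View pics/f_sc.png

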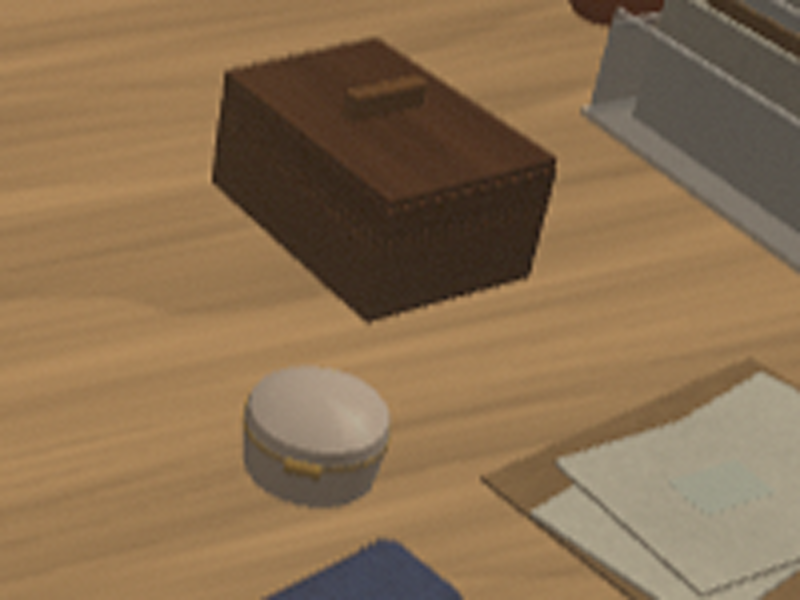

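View pics/f_wrist.png

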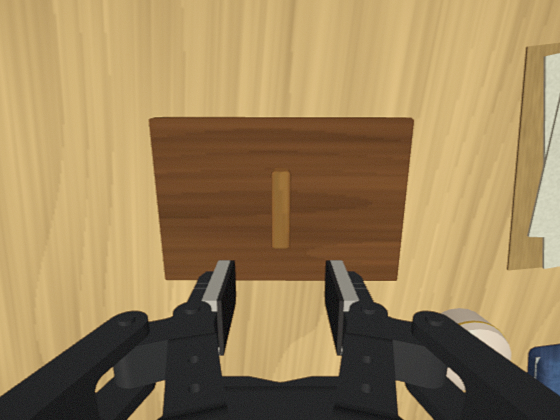

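The lid is closed and level: its plate top reads 94.1 mm against 94 expected. The scene view shows no gaps, and the bystanders haven't moved. Handing in.

```bash
python3 -c "
from h import *
print(finish_job())"
```

```text
the job is handed in; nothing more can be done
None
```

The box is packed and handed in at about 40 s of the 131 s allowed. In order, I put the orange fob flat in the base, the empty divided tray on the base, the black key from the coaster flat in the +x compartment, and the lid on top.

**Last checks**
- **Lid:** its plate top reads 94.1 mm against 94 expected, and it is level within 0.5 mm across its width. Its centre is at (462.2, 366.1), about 1 mm from the base's, at yaw 5.5° against the base's 5.2°. The scene view shows no gaps.
- **Tray:** the rim read 86 ± 1 mm all round when it was seated.
- **Bystanders:** the thermometer dial and trinket box measure the same as at the start.

**What went wrong or disagreed**
- **Fob grasp:** the first attempt closed above it. The wrist and scene views both showed the finger ends about 40 mm behind the reported TCP, not at it as described. I worked from the seen positions after that.
- **Contact at the fob:** on the second try the fingertips pressed the table at about 17 N while closing.
- **Tips offset:** contacts at the other grasps put it anywhere from about 29 to 35 mm, so I set heights by contact force.
- **Base position:** the top and wrist cameras disagreed by about 2 mm in y. I used the wrist camera, and the tray and lid both seated at the heights it predicted.

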